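# Seat the rosette template on the routing fixture

### The arm

A 6-joint arm with a two-finger parallel gripper is mounted at the origin on the work surface. World frame = base frame: x ahead of the robot, y to its left, z up, the work surface at z = 0. Lengths are in m, angles in rad, forces in N, time in s.
With the tool pointing down it reaches from about 0.35 to 0.775 m from the base axis. Payload 7.3 kg.
Tool frame: the origin (TCP) lies at the very end of the fingers, on their centre line; the grasp point (between the pads) lies 19 mm behind it; x points along the fingers, y is the direction in which the jaws open and shut, and the axes are right-handed (so a half turn about x gives the same grasp; the last joint's range is limited). The gripper opens to 92 mm and grips with 3 to 60 N. Pads are 19 mm wide; open, the fingers measure 130 mm over their backs; the gripper's body (75 mm by 190 mm) begins 47 mm behind the grasp point.
Start: joints at [1.013, 0.342, 1.524, -0, 1.275, -0.146], TCP at [0.21, 0.481, 0.187] pointing down, gripper open.
Joint ranges: [-2.53, 2.53], [-0.77, 2.02], [0.04, 2.7], [-1, 4.14], [0.28, 2.66], [-3.11, 3.11]. Speed limits (rad/s): [2.57, 2.57, 3.14, 3.14, 3.14, 3.14].

### API

Orientations are given as [roll, pitch, yaw] about the fixed x, y, z axes, in that order (R = Rz(yaw) Ry(pitch) Rx(roll)).
In Python, from cell import robot gives the robot as it stands.
- The arm moves only by the tool play_rows, never from a script. Its argument "moves" is a list that holds one entry, the list of rows, each a list of 5 numbers: the shift along the tool's x, y, z in m, then the turn about the tool's x in degrees, then the opening, from -1 (shut) to 1 (fully open), so that 0 is half open. A call has exactly 10 rows; each row shifts and turns the pose as measured when the row begins, along the tool's axes as they then stand; what a row does not reach is not made up. A row lasts 1/10 s, in which the tool goes at most 50 mm and 8.59 degrees, less where a joint would pass 70% of its speed; a pose out of reach is approached as far as the arm can. A call with a gripper value outside its range is refused whole. The fingers move at their own pace and stop on an object; "grip_force" is the grip in N (left out, the last holds). Time passes only in rows, so rows that do not move let the fingers close, or fill a call up. It gives the time, the measured TCP pose, the force and the opening at its end, in the units of the state.
- robot.observe(): the state, without advancing time (a new reading comes with each control period).
- robot.read_camera(name): name is "scene" or "top"; returns the picture (480x640x3 uint8, red, green, blue); there is no depth.
- robot.get_calibration(name): a dict with "mtx" (3x3 intrinsics, pixels), "view" (4x4, takes a point from world to camera coordinates). Camera axes: x right, y up, looking along -z (the intrinsics and any distortion apply to the point x, -y, -z); pixel columns grow to the right and rows downward; lengths in m; the calibration is good to about 2 mm. A picture is of the moment at which its call begins. get_calibration takes no time and is no camera call.
- robot.hand_in(): hands the job in, once; it reports no verdict.
Trained networks look in the newest picture that a camera, given by its name, has taken for a name from the list of things; names that differ only in an ending like _2 or _b are one class to them, and where a whole thing is asked for, a point or a joint stands for the part that bears it (a point fixed in the world has none). Each returns a list of dicts, best first, with "score" (0 to 1); they miss things now and then, are a little off and sometimes report something else, mostly with a low value. They report only what shows in the picture. A call takes as long as a camera call. They do not tell look-alikes from the thing itself.
- robot.spot_in(camera, label): "point" ([column, row] in pixels, amid what is visible of it).
The state is a dict: "time": time; "qpos": joint angles; "qvel": joint speeds; "joint_efforts": joint torques, N m; "tool_pos": TCP position; "tool_rot": TCP orientation; "contact_force": force on the tool from outside, world axes, zero at the start; "torque": the same for the moment, N m; "opening": finger opening in m.
Only numpy, scipy, OpenCV 4.12 (cv2) and the standard library are available. Lean on these libraries where they do the work, as an engineer would, in place of code of your own. Each camera call takes 0.05 s, during which the arm holds its last target.

### The job

Pick up the brown rosette template by its metal hub and lower it over the centre shaft and the brass pin of the round routing fixture, so that it lies flat and fully home on the steel seat. The pin's ring was left clamped at an unknown angle, so feel for the pin gently (a push of about 10 N is plenty; do not force or wedge the template) and keep hold until the template is home; then let go and take the hand away. Leave the jar, the chisel and the wood offcuts alone.

Things in the scene. Friction and masses are not known exactly. Their poses are not given: they have to be found in the camera images.
- seat (a point): Centre of the top of the routing fixture's round steel seat (60 mm across, 30 mm above the bench); z up, x towards the red mark on the plywood base. The brass pin (8 mm thick) stands 48 mm from this axis, in a direction that is not measured: up to 0.35 rad (20 degrees) to either side of the red mark. Its top is 12 mm above the seat, its last 2.5 mm tapering to 5 mm wide.
- shaft_tip (a point): Top of the fixture's steel shaft, which rises from the middle of the seat: 14 mm thick, 46 mm high above the seat, its last 10 mm tapering to a 6 mm wide tip.
- fixture: Routing fixture, fixed to the bench: plywood base 160 mm across and 20 mm high, a black index ring on it (120 mm across, top 26.5 mm above the bench) that carries the brass pin, and the steel seat and shaft. Origin at the centre of its underside, x to the red mark, z up. The ring is clamped and does not turn under allowed forces; the pin can be seen until the template covers it.
- hub (a point): Centre of the template's square aluminium hub (36 x 36 mm, 48 mm high, sides parallel to the plate's; grip two opposite sides), 32 mm above the plate's underside; x towards the pin hole, z up. Fully home, this point is 32 mm above the seat; resting on the pin's top, 44 mm. Pushed down on the pin, it also presses sideways on the shaft: a 12 N push makes about 30 N in all; over 45 N damages it.
- template: Rosette template, loose (0.25 to 0.5 kg), flat on the bench at the start: square brown plate 125 x 125 x 8 mm with a ring of inlay marks, the hub on its middle. A 15.5 mm hole for the shaft runs through plate and hub. Origin at the centre of the plate's underside, x towards the pin hole, z up.
- template_hole (a point): Centre of the template's pin hole at the plate's underside: 9.5 mm wide, through the plate, 48 mm from the hub's axis, beside a red mark at the plate's edge. Turning the template while the pin is partly in this hole wedges it hard: lift a little before turning.
- varnish_jar: Bystander: amber glass jar with white cap, 60 mm across, 75 mm high; origin at the centre of its underside.
- chisel: Bystander: chisel lying on the bench, 235 mm long, dark wooden handle 26 mm thick; origin under the ferrule, 120 mm from the handle's end; x towards the blade's tip.
- spruce_block: Bystander: pile of pale wood offcuts (one piece), about 58 x 160 x 36 mm; origin at the centre of its underside.
Mind the look-alikes: they are no part of the job. What is shaped like the template but turquoise is not meant.

How it is judged:
By the outcome, as a careful person would: the job done as asked, in the order asked, and still so for the second after the job is handed in, with the robot touching nothing.
It also fails if it takes over 72 s, if anything falls off the work surface, if the arm or the gripper's body presses on something with over 40 N, if the wrist force passes 120 N, or if a joint passes its speed limit or range.

## Working session

There is one attempt and no reset: what is moved stays moved. The work goes in short steps, Python scripts to look and compute and a tool call to move; the robot and the scene stay as the last step left them, time stands still between calls to the robot, and variables do not carry over. Pictures are saved under pics/ and viewed, and the job is handed in when it is done.

Besides the shell and the picture viewer there is one more tool, called as name(argument=value, ...) on one line, values as JSON. play_rows: Moves the arm, as the interface text tells. Its arguments: {"type":"object","properties":{"moves":{"type":"array"},"grip_force":{"type":"number"}},"required":["moves"]}

```bash
mkdir -p pics; ls; python3 - <<'E'
from cell import robot
import cv2,numpy as np
for n in ["scene","top"]:
    im=robot.read_camera(n); cv2.imwrite(f"pics/{n}0.png",im[:,:,::-1])
    c=robot.get_calibration(n); print(n,c)
    for l in ["hub","template","template_hole","fixture","shaft_tip","seat"]:
        print(l,[(np.round(d["point"],1).tolist(),round(d["score"],2)) for d in robot.spot_in(n,l)])
s=robot.observe();print(s)
E
```

```text
pics
scene {'mtx': array([[480.2641181 ,   0.        , 313.81106378],
       [  0.        , 480.2641181 , 238.33485612],
       [  0.        ,   0.        ,   1.        ]]), 'view': array([[ 0.59606377,  0.8028956 ,  0.00816349, -0.31096645],
       [-0.59514763,  0.43496271,  0.67572682,  0.2885086 ],
       [ 0.53898728, -0.40763475,  0.73710693, -1.44463404],
       [ 0.        ,  0.        ,  0.        ,  1.        ]])}
hub [([243.5, 224.1], 0.59)]
template [([246.0, 222.1], 0.9), ([273.2, 286.4], 0.63)]
template_hole [([270.2, 284.4], 0.86), ([241.1, 224.1], 0.62)]
fixture [([360.4, 196.7], 0.81), ([389.1, 305.4], 0.46)]
shaft_tip [([364.4, 200.0], 0.63)]
seat [([361.9, 199.8], 0.96)]
top {'mtx': array([[581.77646899,   0.        , 321.17682106],
       [  0.        , 581.77646899, 231.80939731],
       [  0.        ,   0.        ,   1.        ]]), 'view': array([[ 1.05752413e-02, -9.99943065e-01,  1.42501945e-03,
        -2.26366971e-02],
       [ 9.98192270e-01,  1.06410227e-02,  5.91520144e-02,
        -5.38740677e-01],
       [-5.91638102e-02,  7.96896579e-04,  9.98247969e-0
[... 332 characters left out ...]
 [([227.8, 267.9], 0.6)]
seat [([224.9, 266.0], 0.98)]
{'time': 0.7, 'qpos': array([ 1.01298630e+00,  3.41958421e-01,  1.52409862e+00,  4.26820155e-05,
        1.27538697e+00, -1.46002648e-01]), 'qvel': array([-0.00103936,  0.00071368, -0.00016445,  0.00109536, -0.00075864,
        0.0002873 ]), 'joint_efforts': array([-1.26527972e-03, -4.31026053e+01, -2.44444567e+01,  7.14899995e-02,
        4.82081773e-02, -1.14846330e-05]), 'tool_pos': array([0.21012399, 0.4811507 , 0.18696259]), 'tool_rot': array([1.69289679, 1.57064218, 1.28107698]), 'contact_force': array([-0.08285536,  0.5105352 ,  0.13394802]), 'torque': array([-0.05296465,  0.03039997, -0.03148479]), 'opening': 0.09155417965395546}
```

View pics/top0.png

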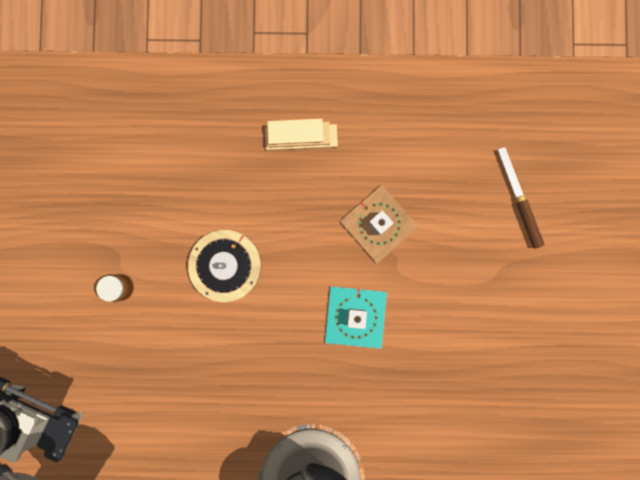

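View pics/scene0.png

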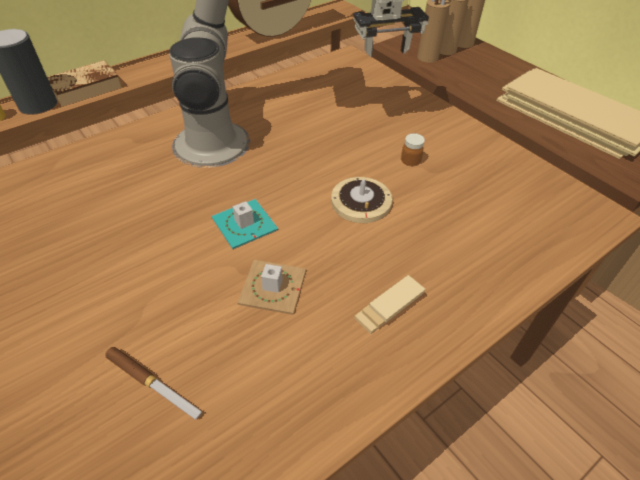

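```bash
python3 - <<'E'
import cv2
a=cv2.imread("pics/top0.png")
b=a[160:370,160:430]; cv2.imwrite("pics/topz.png",cv2.resize(b,(770,600),interpolation=cv2.INTER_CUBIC))
a=cv2.imread("pics/scene0.png")
b=a[140:340,190:450]; cv2.imwrite("pics/scz.png",cv2.resize(b,(780,600),interpolation=cv2.INTER_CUBIC))
E
```

```text
(no output)
```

View pics/topz.png

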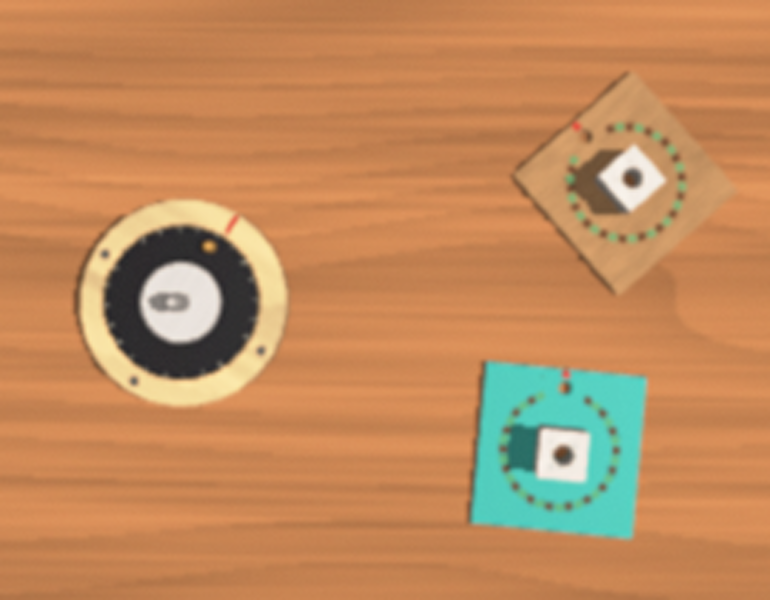

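View pics/scz.png

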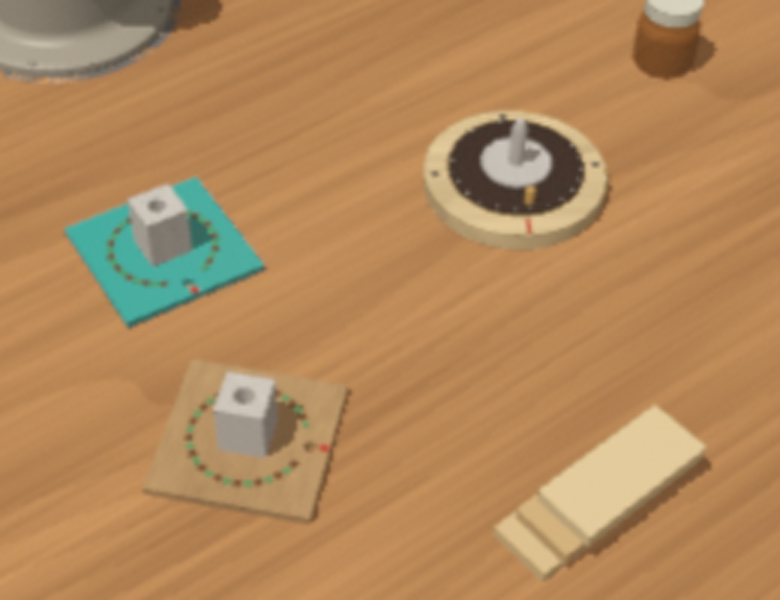

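```bash
cat > h.py <<'E'
import numpy as np,cv2
from cell import robot
C={n:robot.get_calibration(n) for n in("scene","top")}
def proj(n,P):
    P=np.atleast_2d(P);c=C[n];q=P@c["view"][:3,:3].T+c["view"][:3,3]
    q=q*[1,-1,-1]; u=q@c["mtx"].T; return u[:,:2]/u[:,2:]
def back(n,uv,z):
    c=C[n];R=c["view"][:3,:3];t=c["view"][:3,3]
    d=np.linalg.inv(c["mtx"])@np.array([uv[0],uv[1],1.]);d=R.T@(d*[1,-1,-1]);o=-R.T@t
    return o+d*(z-o[2])/d[2]
E
python3 - <<'E'
from h import *
for n,(x0,x1,y0,y1) in {"top":(185,265,225,305),"scene":(325,400,170,230)}.items():
    a=cv2.imread(f"pics/{n}0.png"); sub=a[y0:y1,x0:x1].astype(int)
    dark=(sub.max(2)<90)
    k=cv2.connectedComponentsWithStats(dark.astype(np.uint8)); i=1+np.argmax(k[2][1:,4])
    m=(k[1]==i).astype(np.uint8)
    cs,_=cv2.findContours(m,cv2.RETR_EXTERNAL,cv2.CHAIN_APPROX_NONE)
    c=max(cs,key=cv2.contourArea); e=cv2.fitEllipse(c); ctr=np.array(e[0])+[x0,y0]
    print(n,"ring",e,ctr,back(n,ctr,.0265))
    hsv=cv2.cvtColor(a[y0:y1,x0:x1],cv2.COLOR_BGR2HSV)
    # light: outer
    pl=((hsv[...,0]>17)&(hsv[...,0]<30)&(hsv[...,2]>180)).astype(np.uint8)
    cs,_=cv2.findContours(pl,cv2.RETR_EXTERNAL,cv2.CHAIN_APPROX_NONE);c=max(cs,key=cv2.contourArea)
    e=cv2.fitEllipse(c);ctr=np.array(e[0])+[x0,y0];print("ply",e,ctr,back(n,ctr,.02))
    wh=((hsv[...,1]<40)&(hsv[...,2]>170)).astype(np.uint8)
    cs,_=cv2.findContours(wh,cv2.RETR_EXTERNAL,cv2.CHAIN_APPROX_NONE);c=max(cs,key=cv2.contourArea)
    e=cv2.fitEllipse(cv2.convexHull(c));ctr=np.array(e[0])+[x0,y0];print("seat",e,ctr,back(n,ctr,.03))
    if 1:
        cv2.imwrite(f"pics/fx_{n}.png",cv2.resize(a[y0:y1,x0:x1],None,fx=7,fy=7,interpolation=cv2.INTER_CUBIC)[:600,:800])
for n,(x0,x1,y0,y1) in {"top":(335,421,180,267),"scene":(235,315,255,320)}.items():
    a=cv2.imread(f"pics/{n}0.png")
    cv2.imwrite(f"pics/tp_{n}.png",cv2.resize(a[y0:y1,x0:x1],None,fx=6.8,fy=6.8,interpolation=cv2.INTER_CUBIC)[:600,:800])
E
```

```text
top ring ((38.13534927368164, 40.448951721191406), (51.04408645629883, 51.79404830932617), 77.7552490234375) [223.13534927 265.44895172] [0.46222617 0.19705517 0.0265    ]
ply ((38.75760269165039, 40.525672912597656), (65.79801940917969, 66.4301986694336), 44.45524597167969) [223.75760269 265.52567291] [0.46206988 0.19676624 0.02      ]
seat ((37.97279739379883, 40.350807189941406), (27.114933013916016, 27.339923858642578), 42.214656829833984) [222.97279739 265.35080719] [0.46243759 0.19683081 0.03      ]
scene ring ((36.58312225341797, 25.474620819091797), (27.521883010864258, 40.5879020690918), 95.44363403320312) [361.58312225 195.47462082] [0.46894258 0.1939327  0.0265    ]
ply ((29.86452865600586, 27.083343505859375), (37.29043197631836, 42.91062927246094), 101.21967315673828) [354.86452866 197.08334351] [0.45820115 0.18072235 0.02      ]
seat ((36.472347259521484, 23.43514060974121), (14.8378267288208, 22.0233154296875), 95.28825378417969) [361.47234726 193.43514061] [0.46553736 0.19608189 0.03      ]
```

View pics/fx_top.png

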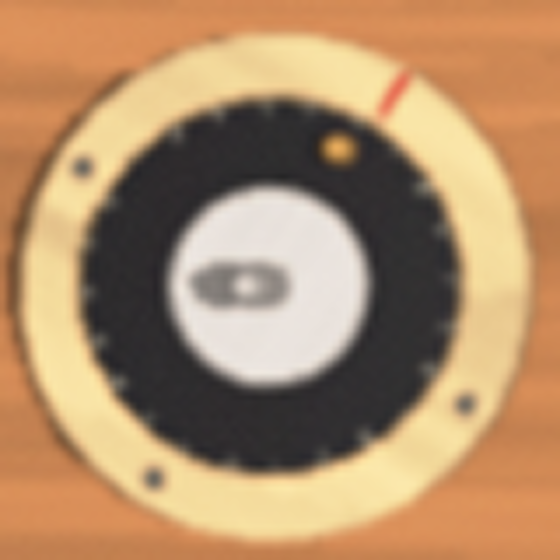

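View pics/tp_top.png

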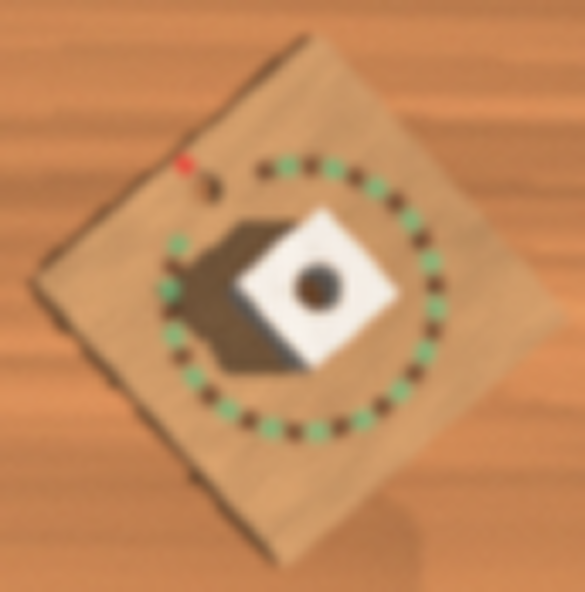

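View pics/fx_scene.png

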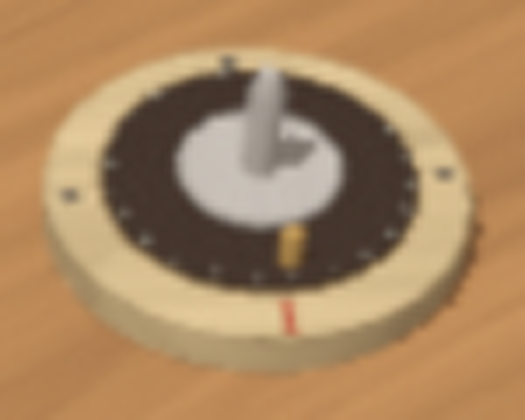

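View pics/tp_scene.png

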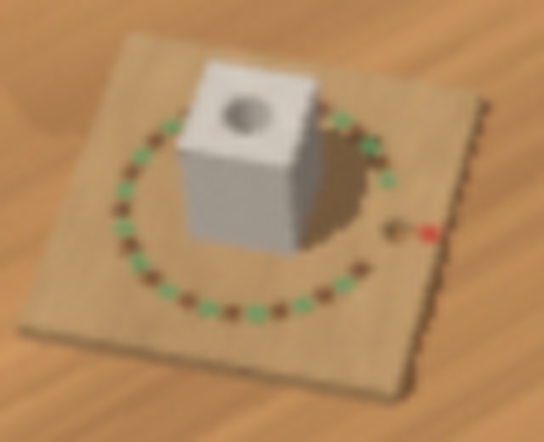

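```bash
cat > m.py <<'E'
from h import *
from scipy.optimize import least_squares
def un(p,s,x0,y0): return (np.array(p,float)+.5)/s-.5+[x0,y0]
h=.0625;g=.018
T={"top":un([(318,35),(568,315),(283,568),(32,280),(322,207),(400,293),(314,372),(233,288),(210,187),(319,288)],6.8,335,180),
"scene":un([(20,328),(130,35),(487,95),(400,388),(180,150),(208,62),(318,82),(293,163),(395,231),(248,115)],6.8,235,255)}
# model corners in template frame, order to be rolled
sq=np.array([(1,1),(1,-1),(-1,-1),(-1,1)])
def model(n,x,y,a,k):
    s=np.roll(sq,k,0)
    L=[(*(h*c),.008) for c in s]+[(*(g*c),.056) for c in s]+[(.048,0,.008),(0,0,.056)]
    R=np.array([[np.cos(a),-np.sin(a),0],[np.sin(a),np.cos(a),0],[0,0,1]])
    return proj(n,np.array(L)@R.T+[x,y,0])
for ns in(["top"],["scene"]):
    best=None
    for k in range(4):
        for s in(1,):
            for a0 in np.arange(-3,3.1,1):
                f=lambda v:np.concatenate([(model(n,*v,k)-T[n]).ravel() for n in ns])
                r=least_squares(f,[.53,-.08,a0])
                if best is None or r.cost<best[0]: best=(r.cost,r.x,k,f(r.x))
    print(ns,best[0],best[1],np.degrees(best[1][2]),"\n",np.round(best[3].reshape(-1,2),2).tolist())
S=np.array([.4623,.1968])
def pin(n,uv,z):
    p=back(n,uv,z)[:2];return p
p=pin("top",un((338,147),7,185,225),.040);d=p-S;print("pin top",p,np.hypot(*d),np.degrees(np.arctan2(d[1],d[0])))
p=pin("top",un((396,92),7,185,225),.020);d=p-S;print("red",p,np.hypot(*d),np.degrees(np.arctan2(d[1],d[0])))
p=pin("top",un((248,286),7,185,225),.076);print("tip? ",p)
S2=np.array([.4665,.195])
print(proj("scene",[[.4623,.1968,.03]]), proj("scene",[[.4623,.1968,.076]]),proj("top",[[.4623,.1968,.076]]))
p=pin("scene",un((293,228),7,325,170),.042);print("pin scene",p)
p=pin("scene",un((268,68),7,325,170),.076);print("tip scene",p)
p=pin("scene",un((260,167),7,325,170),.03);print("seat scene",p)
p=pin("scene",un((289,318),7,325,170),.02);print("red scene",p)
E
python3 m.py
```

```text
['top'] 1.3571638616130095 [ 0.55907953 -0.14575594  0.72744124] 41.67931275108129 
 [[0.11, -0.32], [0.39, 0.45], [0.3, 0.09], [0.19, 0.18], [0.03, 0.22], [-0.36, 0.15], [-0.27, -0.49], [0.57, -0.74], [-0.68, 0.42], [-0.26, 0.07]]
['scene'] 1.5292109642415816 [ 0.56234964 -0.14550231  0.73245025] 41.96630799948487 
 [[-0.23, -0.16], [-0.19, -0.27], [-0.55, -0.59], [-0.01, 0.89], [-0.02, -0.17], [0.31, 0.09], [0.05, -0.25], [-0.37, 0.64], [0.74, -0.25], [0.26, -0.11]]
pin top [0.50554348 0.17458207] 0.048617228854589134 -27.19350665033342
red [0.52376819 0.15964771] 0.07182360751183893 -31.14939099162485
tip?  [0.46221579 0.19539997]
[[360.8764793  192.65030187]] [[362.33277732 179.14059826]] [[219.33584885 265.3814683 ]]
pin scene [0.50734301 0.17558824]
tip scene [0.46351409 0.19751087]
seat scene [0.46588968 0.19660866]
red scene [0.52574293 0.16036901]
```

```bash
cat >> h.py <<'E'
from scipy.spatial.transform import Rotation as Ro
def st():
    s=robot.observe();R=Ro.from_euler("xyz",s["tool_rot"]).as_matrix()
    return s,R
def goto(p,yawdeg):
    "needed tool-frame shift and turn; yawdeg = world yaw of tool y (mod 180)"
    s,R=st();d=R.T@(np.array(p)-s["tool_pos"])
    y=np.degrees(np.arctan2(R[1,1],R[0,1])); t=((y-yawdeg)+90)%180-90
    print("t",round(s["time"],2),"pos",s["tool_pos"].round(4),"q6",s["qpos"].round(3),"yaw_y",y.round(2),"tilt",np.degrees(np.arccos(-R[2,0])).round(2))
    print("shift tool mm",(d*1e3).round(1),"turn",t.round(2),"F",s["contact_force"].round(2),"M",s["torque"].round(2),"open",round(s["opening"],4))
E
python3 - <<'E'
from h import *
s,R=st();print(R.round(3))
goto([.5606,-.1457,.12],41.8);goto([.5606,-.1457,.12],41.8+90)
E
```

```text
[[ 0.     0.4    0.916]
 [ 0.     0.916 -0.4  ]
 [-1.     0.    -0.   ]]
t 0.7 pos [0.2101 0.4812 0.187 ] q6 [ 1.013  0.342  1.524  0.     1.275 -0.146] yaw_y 66.4 tilt 0.01
shift tool mm [  66.9 -434.2  572.1] turn 24.6 F [-0.08  0.51  0.13] M [-0.05  0.03 -0.03] open 0.0916
t 0.7 pos [0.2101 0.4812 0.187 ] q6 [ 1.013  0.342  1.524  0.     1.275 -0.146] yaw_y 66.4 tilt 0.01
shift tool mm [  66.9 -434.2  572.1] turn -65.4 F [-0.08  0.51  0.13] M [-0.05  0.03 -0.03] open 0.0916
```

play_rows(moves=[[[0,-0.029,0.038,0,1],[0,-0.029,0.038,0,1],[0,-0.029,0.038,0,1],[0,-0.029,0.038,0,1],[0,-0.029,0.038,0,1],[0,-0.029,0.038,0,1],[0,-0.029,0.038,0,1],[0,-0.029,0.038,0,1],[0,-0.029,0.038,0,1],[0,-0.029,0.038,0,1]]], grip_force=30)

```text
time: 1.7
tool_pos: [0.4497, 0.0541, 0.1876]
tool_rot: [0.998, 1.563, 0.597]
contact_force: [1.2, 0.4, 0.1]
opening: 0.0918
```

```bash
python3 -c "
from h import *
goto([.5606,-.1457,.12],41.8)"
```

```text
t 1.7 pos [0.4497 0.0541 0.1876] q6 [-0.053  0.205  1.713  0.005  1.217 -1.226] yaw_y 67.07 tilt 0.43
shift tool mm [  67.5 -141.2  179.7] turn 25.27 F [1.22 0.39 0.08] M [ 0.   -0.04  0.02] open 0.0918
```

play_rows(moves=[[[0,-0.029,0.037,0,1],[0,-0.029,0.037,0,1],[0,-0.029,0.037,0,1],[0,-0.029,0.037,0,1],[0,-0.01,0.013,0,1],[0,0,0,8,1],[0,0,0,8,1],[0,0,0,8,1],[0,0,0,0,1],[0,0,0,0,1]]])

```text
time: 2.7
tool_pos: [0.5541, -0.142, 0.1863]
tool_rot: [1.213, 1.562, 0.372]
contact_force: [-0.3, 0.5, -0.1]
opening: 0.0918
```

```bash
python3 -c "
from h import *
goto([.5606,-.1457,.12],41.8)
im=robot.read_camera('top'); cv2.imwrite('pics/a.png',im[:,:,::-1])"
```

```text
t 2.7 pos [ 0.5541 -0.142   0.1863] q6 [-0.389  0.424  1.399  0.006  1.311 -1.12 ] yaw_y 41.83 tilt 0.49
shift tool mm [66.3  1.9  6.9] turn 0.03 F [-0.33  0.52 -0.15] M [-0.01 -0.01  0.  ] open 0.0918
```

View pics/a.png

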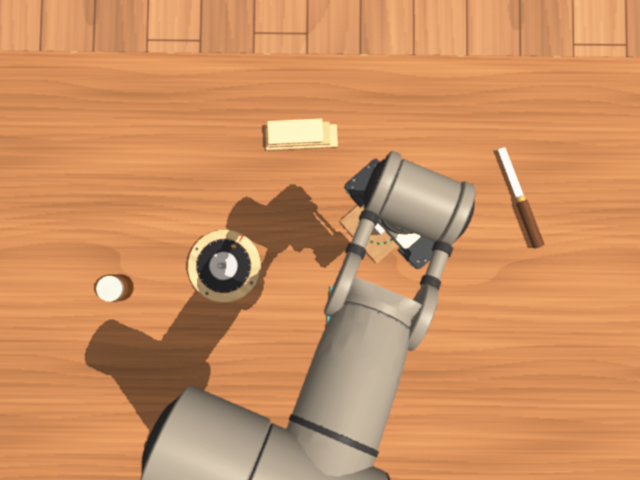

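play_rows(moves=[[[0.01,0.001,0.0035,0,1],[0.02,0.001,0.0035,0,1],[0.02,0,0,0,1],[0.02,0,0,0,1],[0.02,0,0,0,1],[0.01,0,0,0,1],[0,0,0,0,1],[0,0,0,0,1],[0,0,0,0,1],[0,0,0,0,1]]])

```text
time: 3.75
tool_pos: [0.5634, -0.1457, 0.0819]
tool_rot: [0.955, 1.559, 0.13]
contact_force: [0.6, 0.9, -0.8]
opening: 0.0917
```

```bash
python3 -c "
from h import *
goto([.5606,-.1457,.019],41.8)
im=robot.read_camera('scene'); cv2.imwrite('pics/b.png',cv2.resize(im[180:360,180:420,::-1],(800,600),interpolation=2))"
```

```text
t 3.75 pos [ 0.5634 -0.1457  0.0819] q6 [-0.388  0.537  1.519  0.007  1.075 -1.137] yaw_y 42.71 tilt 0.67
shift tool mm [62.9 -2.6 -2.3] turn 0.91 F [ 0.61  0.88 -0.82] M [-0.05 -0.02 -0.02] open 0.0917
```

View pics/b.png

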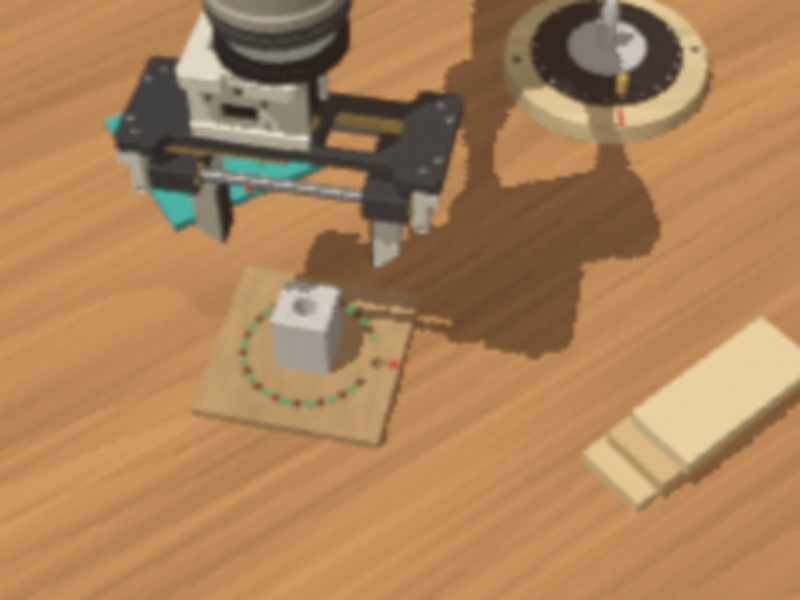

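play_rows(moves=[[[0.01,-0.001,-0.001,0.9,1],[0.01,-0.001,-0.001,0,1],[0.01,0,0,0,1],[0.01,0,0,0,1],[0.008,0,0,0,1],[0.005,0,0,0,1],[0,0,0,0,1],[0,0,0,0,1],[0,0,0,0,1],[0,0,0,0,1]]])

```text
time: 4.8
tool_pos: [0.5613, -0.1457, 0.0246]
tool_rot: [0.932, 1.558, 0.089]
contact_force: [0.2, 1.0, 0.7]
opening: 0.092
```

```bash
python3 -c "
from h import *
goto([.5606,-.1457,.019],41.8)
im=robot.read_camera('scene'); cv2.imwrite('pics/c.png',cv2.resize(im[210:345,180:360,::-1],(800,600),interpolation=2))"
```

```text
t 4.8 pos [ 0.5613 -0.1457  0.0246] q6 [-0.39   0.604  1.582  0.007  0.944 -1.122] yaw_y 41.74 tilt 0.72
shift tool mm [ 5.6 -0.6 -0.5] turn -0.06 F [0.2  0.96 0.71] M [-0.09 -0.01 -0.01] open 0.092
```

View pics/c.png

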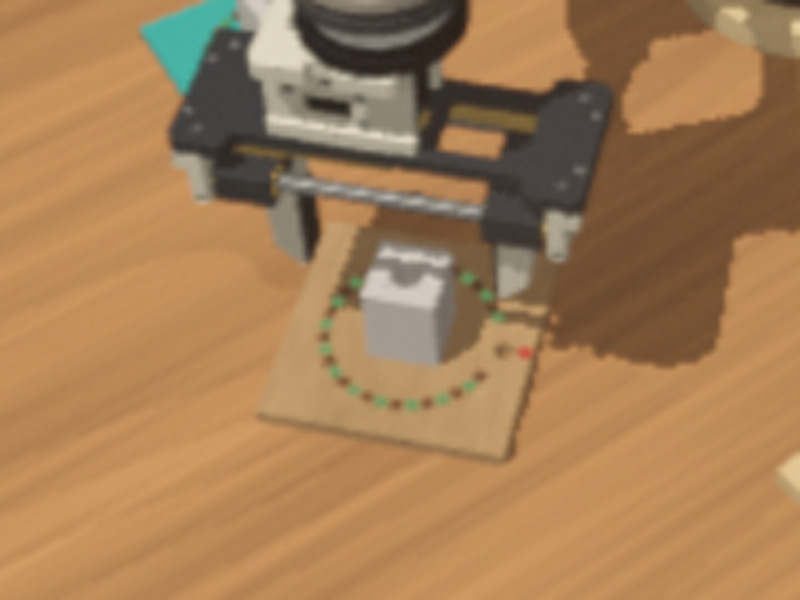

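play_rows(moves=[[[0.003,-0.0005,-0.0005,0,1],[0.0025,0,0,0,1],[0,0,0,0,1],[0,0,0,0,-1],[0,0,0,0,-1],[0,0,0,0,-1],[0,0,0,0,-1],[0,0,0,0,-1],[0,0,0,0,-1],[0,0,0,0,-1]]], grip_force=40)

```text
time: 5.85
tool_pos: [0.5611, -0.1458, 0.0195]
tool_rot: [0.876, 1.557, 0.033]
contact_force: [0.9, -0.1, -0.0]
opening: 0.0404
```

```bash
python3 -c "
from h import *
goto([.5606,-.1457,.019],41.8)"
```

```text
t 5.85 pos [ 0.5611 -0.1458  0.0195] q6 [-0.39   0.61   1.589  0.007  0.93  -1.123] yaw_y 41.74 tilt 0.81
shift tool mm [ 0.5 -0.3 -0.5] turn -0.06 F [ 0.92 -0.05 -0.03] M [-0.02  0.03  0.04] open 0.0404
```

Finish closing, then lift.

play_rows(moves=[[[0,0,0,0,-1],[0,0,0,0,-1],[0,0,0,0,-1],[0,0,0,0,-1],[-0.005,0,0,0,-1],[-0.01,0,0,0,-1],[-0.01,0,0,0,-1],[0,0,0,0,-1],[0,0,0,0,-1],[0,0,0,0,-1]]])

```text
time: 6.85
tool_pos: [0.5614, -0.1461, 0.0479]
tool_rot: [0.822, 1.555, -0.02]
contact_force: [0.5, 0.4, 0.4]
opening: 0.0004
```

```bash
python3 -c "
from h import *
goto([.5606,-.1457,.019],41.8)
im=robot.read_camera('scene'); cv2.imwrite('pics/d.png',cv2.resize(im[210:345,180:360,::-1],(800,600),interpolation=2))"
```

```text
t 6.85 pos [ 0.5614 -0.1461  0.0479] q6 [-0.39   0.572  1.565  0.007  0.99  -1.123] yaw_y 41.74 tilt 0.93
shift tool mm [28.9 -0.7 -1.2] turn -0.06 F [0.52 0.42 0.42] M [-0.08  0.03  0.  ] open 0.0004
```

View pics/d.png

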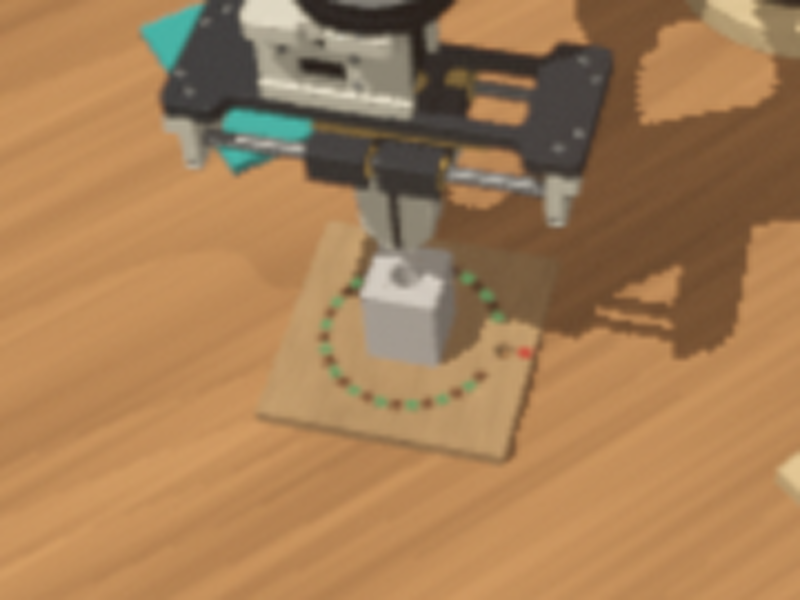

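```bash
python3 -c "
from h import *
s,R=st();print(proj('scene',s['tool_pos']),proj('top',s['tool_pos']),proj('scene',[.5606,-.1457,.056]))
print(back('scene',(270,266),s['tool_pos'][2]))
im=robot.read_camera('top'); cv2.imwrite('pics/e.png',cv2.resize(im[150:300,300:480,::-1],(720,600),interpolation=2))"
```

```text
[[271.04170874 273.54981346]] [[380.96361993 221.27051724]] [[270.78313761 270.91058783]]
[ 0.54214845 -0.13628944  0.04776293]
```

View pics/e.png

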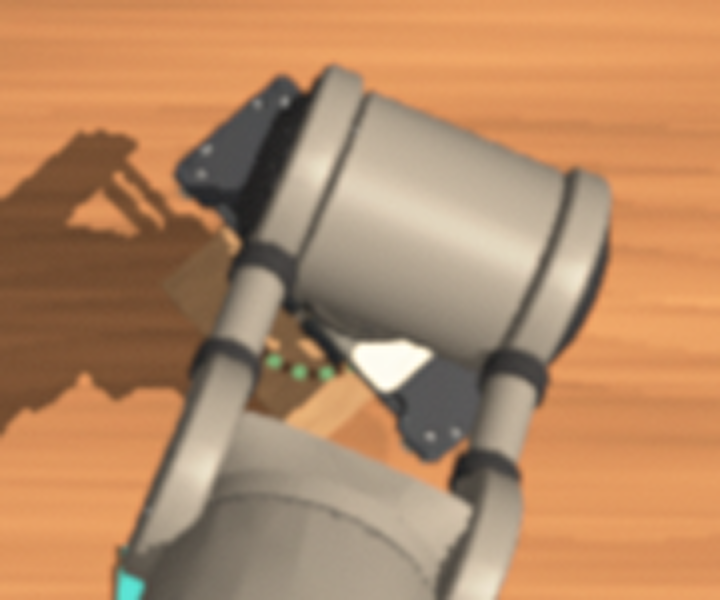

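```bash
python3 -c "
from h import *
s,R=st()
for n,(x0,x1,y0,y1) in {'scene':(210,310,195,315)}.items():
    im=np.ascontiguousarray(robot.read_camera(n)[:,:,::-1]);k=6
    b=cv2.resize(im[y0:y1,x0:x1],None,fx=k,fy=k,interpolation=2)
    cv2.imwrite('pics/f_raw.png',b[:600]) 
    p=s['tool_pos']
    pts=[p+R@np.array(v) for v in [(0,0,0),(-.019,0,0),(-.066,0,0),(-.1,0,0),(-.066,.065,0),(-.066,-.065,0)]]
    for q in proj(n,pts):
        z=((q-[x0,y0]+.5)*k).astype(int);cv2.circle(b,tuple(int(v) for v in z),5,(0,0,255),2)
    cv2.imwrite('pics/f.png',b[:600])
print(proj('top',[s['tool_pos'],s['tool_pos']+[0,0,.08]]))
"
```

```text
[[380.91876713 221.31988793]
 [385.01966582 218.27577504]]
```

View pics/f.png

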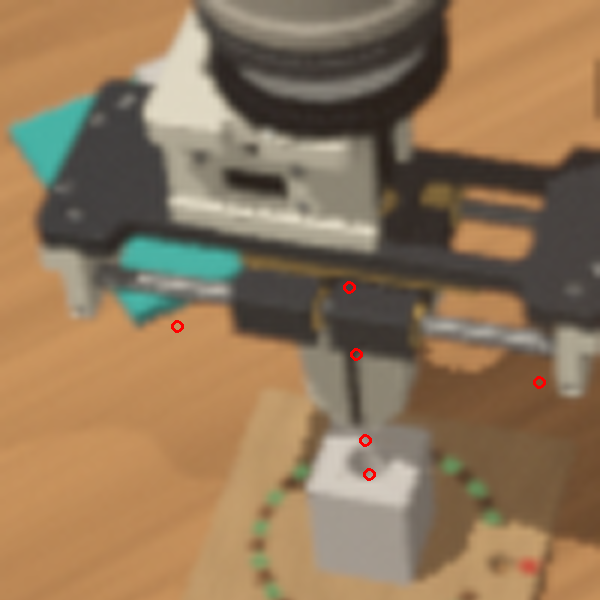

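```bash
python3 -c "
from h import *
p=np.array([.2101,.4812,.187]);y=np.array([.4,.916,0])
L=[p,p+.046*y,p-.046*y,p+[0,0,.066],p+[0,0,.066]+.095*y,p+[0,0,.066]-.095*y]
for n in('scene','top'): print(proj(n,L).round(1).tolist())
a=cv2.imread('pics/scene0.png')[0:100,330:460];cv2.imwrite('pics/g.png',cv2.resize(a,None,fx=6,fy=6,interpolation=2))
a=cv2.imread('pics/top0.png')[360:480,0:130];cv2.imwrite('pics/g2.png',cv2.resize(a,None,fx=5,fy=5,interpolation=2))
"
```

```text
[[383.7, 65.8], [398.7, 64.2], [368.5, 67.5], [386.4, 43.6], [418.4, 40.4], [353.7, 46.9]]
[[55.8, 397.4], [33.9, 387.3], [77.8, 407.5], [38.9, 405.8], [-9.2, 383.6], [87.2, 428.1]]
```

View pics/g.png

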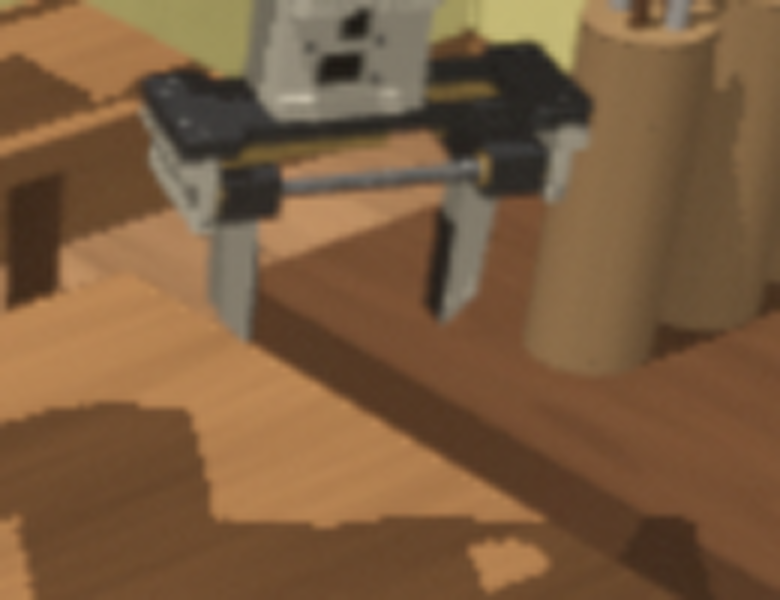

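View pics/g2.png

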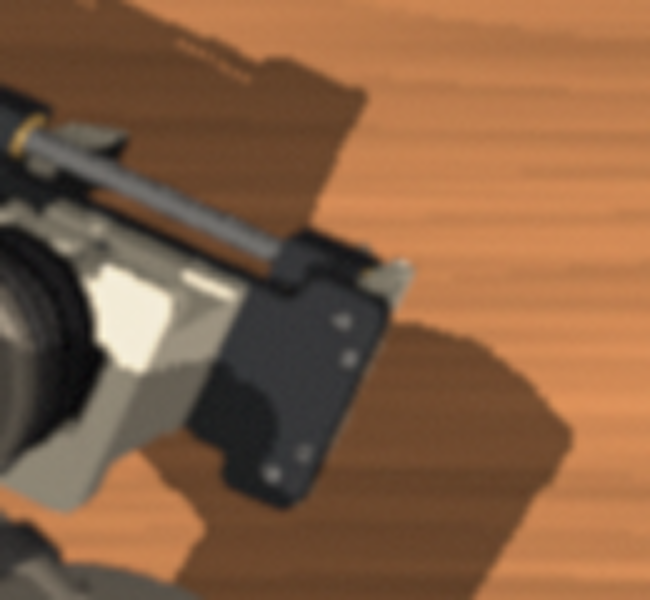

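play_rows(moves=[[[0,0,0,0,1],[0,0,0,0,1],[0,0,0,0,1],[0,0,0,0,1],[0,0,0,0,1],[0,0,0,0,1],[0,0,0,0,1],[0,0,0,0,1],[0.01,0,0,0,1],[0.01,0,0,0,1]]])

```text
time: 8.0
tool_pos: [0.5619, -0.1461, 0.0266]
tool_rot: [0.816, 1.554, -0.026]
contact_force: [-0.5, -0.3, 0.3]
opening: 0.0757
```

play_rows(moves=[[[0.006,0,0,0,1],[0,0,0,0,1],[0,0,0,0,1],[0,0,0,0,1],[0,0,0,0,1],[0,0,0,0,1],[0,0,0,0,1],[0,0,0,0,1],[0,0,0,0,1],[0,0,0,0,1]]])

```text
time: 9.0
tool_pos: [0.561, -0.1458, 0.0182]
tool_rot: [0.889, 1.557, 0.047]
contact_force: [-0.2, 0.8, 0.4]
opening: 0.0918
```

```bash
python3 -c "
from h import *
goto([.5606,-.1457,.019],41.8)
s,R=st()
n='scene';x0,x1,y0,y1=210,320,210,310
im=np.ascontiguousarray(robot.read_camera(n)[:,:,::-1]);k=6
b=cv2.resize(im[y0:y1,x0:x1],None,fx=k,fy=k,interpolation=2)
cv2.imwrite('pics/i_raw.png',b)
p=s['tool_pos']+[0,0,.037]
for w,col in((.0095,(0,0,255)),(-.0095,(255,0,0))):
  pts=[p+R@np.array(v) for v in [(0,.046,w),(0,-.046,w),(0,.065,w),(0,-.065,w)]]
  for q in proj(n,pts):
    z=((q-[x0,y0]+.5)*k).astype(int);cv2.circle(b,tuple(int(v) for v in z),4,col,1)
cv2.imwrite('pics/i.png',b)
"
```

```text
t 9.0 pos [ 0.561  -0.1458  0.0182] q6 [-0.39   0.611  1.59   0.007  0.928 -1.123] yaw_y 41.74 tilt 0.79
shift tool mm [-0.8 -0.3 -0.3] turn -0.06 F [-0.16  0.79  0.36] M [-0.    0.02 -0.04] open 0.0918
```

View pics/i.png

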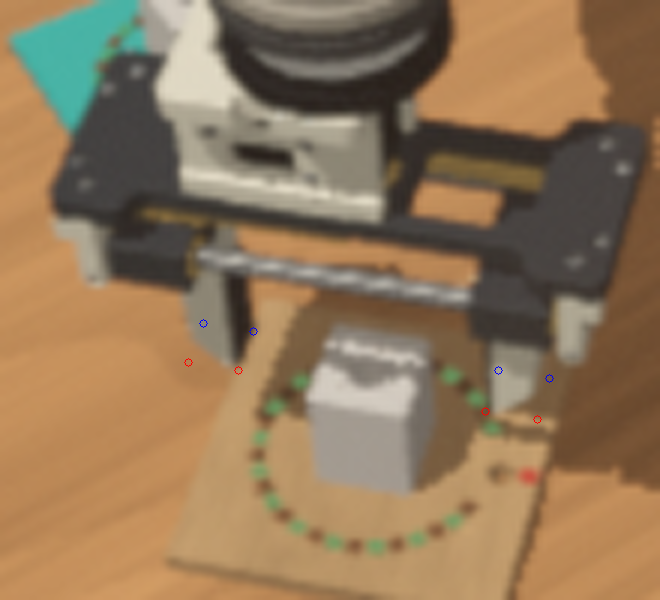

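play_rows(moves=[[[0.005,0,0,0,1],[0.005,0,0,0,1],[0.005,0,0,0,1],[0.003,0,0,0,1],[0,0,0,0,1],[0,0,0,0,1],[0,0,0,0,1],[0,0,0,0,1],[0,0,0,0,1],[0,0,0,0,1]]])

```text
time: 10.05
tool_pos: [0.5612, -0.1457, -0.0017]
tool_rot: [0.907, 1.557, 0.064]
contact_force: [-0.0, -0.8, -0.1]
opening: 0.0918
```

```bash
cat > v.py <<'E'
from h import *
import sys
goto([.5606,-.1457,-.018],41.8)
s,R=st()
n='scene';x0,y0=[int(v) for v in sys.argv[2:4]];x1,y1=x0+110,y0+100
im=np.ascontiguousarray(robot.read_camera(n)[:,:,::-1]);k=6
b=cv2.resize(im[y0:y1,x0:x1],None,fx=k,fy=k,interpolation=2)
p=s['tool_pos']+[0,0,.037]; o=s['opening']/2
for w,col in((.0095,(0,0,255)),(-.0095,(255,0,0))):
  pts=[p+R@np.array(v) for v in [(0,o,w),(0,-o,w)]]
  for q in proj(n,pts):
    z=((q-[x0,y0]+.5)*k).astype(int);cv2.circle(b,tuple(int(v) for v in z),4,col,1)
cv2.imwrite(f'pics/{sys.argv[1]}.png',b)
E
python3 v.py j 210 215
```

```text
t 10.05 pos [ 0.5612 -0.1457 -0.0017] q6 [-0.39   0.64   1.604  0.008  0.886 -1.123] yaw_y 41.74 tilt 0.76
shift tool mm [16.3 -0.6 -0.5] turn -0.06 F [-0.01 -0.8  -0.14] M [-0.05 -0.03  0.  ] open 0.0918
```

View pics/j.png

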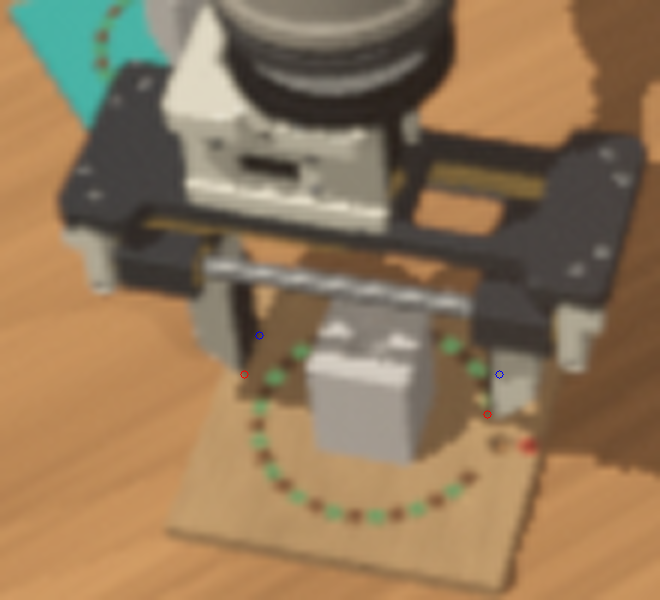

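play_rows(moves=[[[0.004,0,0,0,1],[0.004,0,0,0,1],[0.004,0,0,0,1],[0.001,0,0,0,1],[0,0,0,0,1],[0,0,0,0,1],[0,0,0,0,1],[0,0,0,0,1],[0,0,0,0,1],[0,0,0,0,1]]])

```text
time: 11.1
tool_pos: [0.5614, -0.1457, -0.0158]
tool_rot: [0.901, 1.557, 0.059]
contact_force: [0.4, 0.4, -0.3]
opening: 0.0915
```

```bash
python3 v.py k 210 220
```

```text
t 11.1 pos [ 0.5614 -0.1457 -0.0158] q6 [-0.39   0.66   1.612  0.008  0.857 -1.123] yaw_y 41.74 tilt 0.77
shift tool mm [ 2.2 -0.6 -0.6] turn -0.06 F [ 0.39  0.4  -0.29] M [-0.01  0.07 -0.05] open 0.0915
```

View pics/k.png

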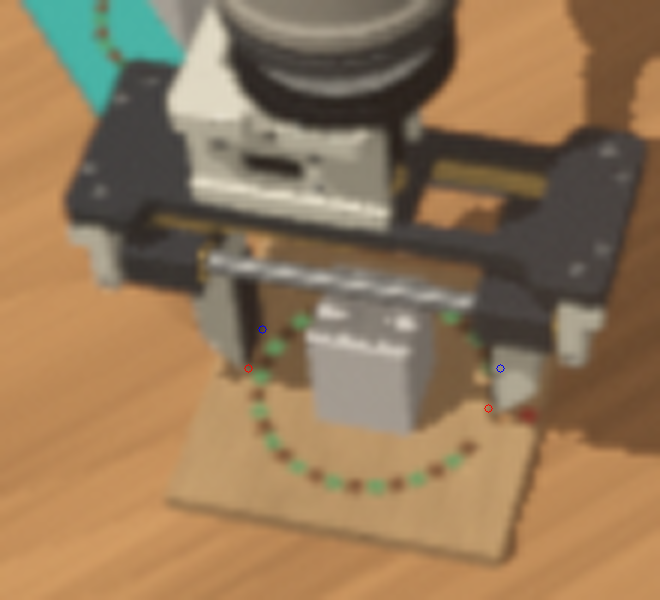

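play_rows(moves=[[[0,0,0,0,-1],[0,0,0,0,-1],[0,0,0,0,-1],[0,0,0,0,-1],[0,0,0,0,-1],[0,0,0,0,-1],[0,0,0,0,-1],[0,0,0,0,-1],[0,0,0,0,-1],[0,0,0,0,-1]]], grip_force=40)

```text
time: 12.15
tool_pos: [0.5613, -0.1458, -0.0156]
tool_rot: [0.876, 1.558, 0.034]
contact_force: [0.8, 0.3, 0.8]
opening: 0.0358
```

```bash
python3 v.py l 210 220
```

```text
t 12.15 pos [ 0.5613 -0.1458 -0.0156] q6 [-0.39   0.66   1.612  0.007  0.857 -1.123] yaw_y 41.75 tilt 0.76
shift tool mm [ 2.4 -0.5 -0.6] turn -0.05 F [0.84 0.31 0.83] M [-0.21  0.17 -0.02] open 0.0358
```

View pics/l.png

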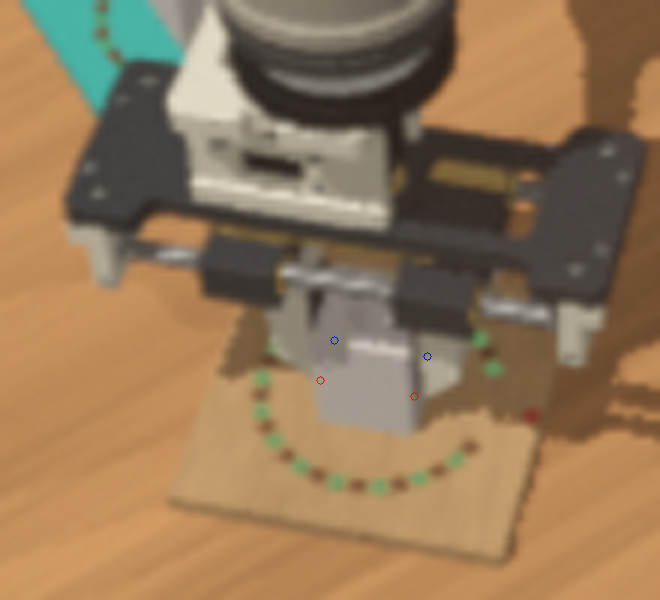

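play_rows(moves=[[[-0.005,0,0,0,-1],[-0.01,0,0,0,-1],[-0.015,0,0,0,-1],[-0.015,0,0,0,-1],[-0.015,0,0,0,-1],[-0.015,0,0,0,-1],[-0.01,0,0,0,-1],[-0.005,0,0,0,-1],[0,0,0,0,-1],[0,0,0,0,-1]]])

```text
time: 13.2
tool_pos: [0.5569, -0.1443, 0.0778]
tool_rot: [1.466, 1.563, 0.624]
contact_force: [-1.0, -0.2, -4.7]
opening: 0.0357
```

```bash
sed -i 's/^goto.*/goto([.4638,.1967,.085],-27)/' v.py; python3 v.py l2 210 190
```

```text
t 13.2 pos [ 0.5569 -0.1443  0.0778] q6 [-0.391  0.534  1.537  0.007  1.067 -1.122] yaw_y 41.73 tilt 0.42
shift tool mm [  -6.3  157.5 -316.5] turn 68.73 F [-1.01 -0.17 -4.73] M [-0.09  0.06 -0.04] open 0.0357
```

View pics/l2.png

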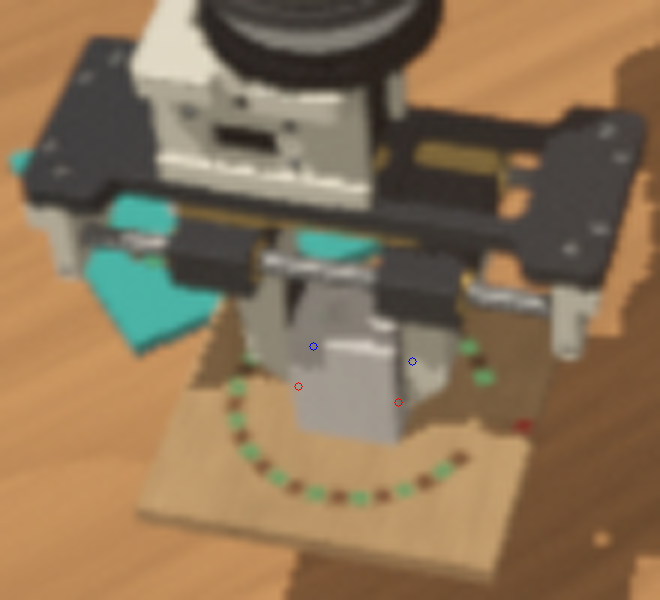

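play_rows(moves=[[[-0.007,0,0,4,-1],[0,0,0,8,-1],[0,0,0,8,-1],[0,0,0,8,-1],[0,0,0,8,-1],[0,0,0,8,-1],[0,0,0,8,-1],[0,0,0,8,-1],[0,0,0,4,-1],[0,0,0,0,-1]]])

```text
time: 14.25
tool_pos: [0.5521, -0.1424, 0.0761]
tool_rot: [-1.982, 1.557, 2.296]
contact_force: [-0.3, 0.1, -3.8]
opening: 0.0361
```

```bash
python3 v.py l3 210 190
```

```text
t 14.25 pos [ 0.5521 -0.1424  0.0761] q6 [-0.391  0.537  1.537  0.007  1.08   0.041] yaw_y -24.92 tilt 0.81
shift tool mm [  -4.5 -223.  -270.4] turn 2.08 F [-0.28  0.1  -3.84] M [-0.07  0.04  0.03] open 0.0361
```

play_rows(moves=[[[-0.002,-0.012,-0.015,0,-1],[-0.002,-0.026,-0.032,0,-1],[-0.001,-0.03,-0.036,0,-1],[-0.001,-0.03,-0.036,0,-1],[-0.001,-0.03,-0.036,0,-1],[-0.001,-0.03,-0.036,0,-1],[0,-0.03,-0.036,0,-1],[0,-0.02,-0.025,0,-1],[0,-0.01,-0.012,0,-1],[0,0,0,0,-1]]])

```text
time: 15.3
tool_pos: [0.4542, 0.2046, 0.0879]
tool_rot: [-2.031, 1.554, 2.266]
contact_force: [0.1, -1.2, -4.2]
opening: 0.0359
```

```bash
python3 v.py l4 305 120;python3 v.py l5 305 120
```

```text
t 15.3 pos [0.4542 0.2046 0.0879] q6 [0.258 0.403 1.734 0.018 1.012 0.664] yaw_y -23.79 tilt 0.97
shift tool mm [ 2.7 12.   3.4] turn 3.21 F [ 0.08 -1.17 -4.23] M [-0.16  0.08 -0.01] open 0.0359
t 15.35 pos [0.4546 0.2037 0.0879] q6 [0.257 0.403 1.734 0.018 1.012 0.663] yaw_y -23.83 tilt 0.95
shift tool mm [ 2.7 11.3  2.7] turn 3.17 F [ 0.15  0.52 -5.07] M [-0.07  0.09  0.01] open 0.0361
```

View pics/l5.png

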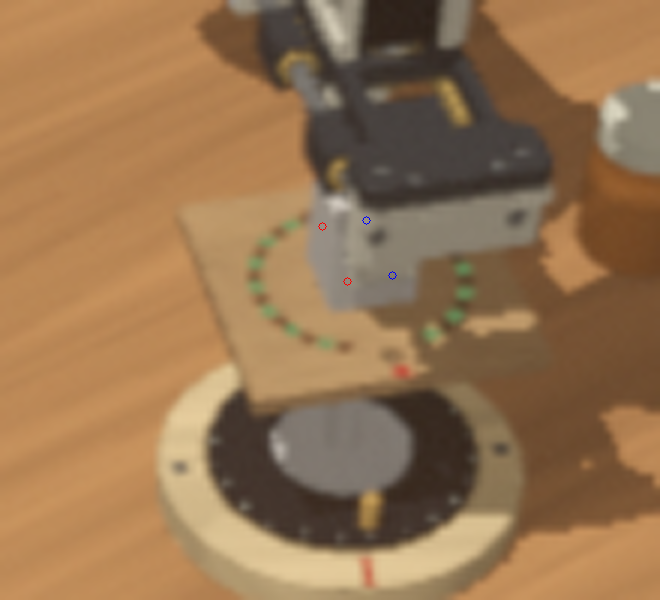

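play_rows(moves=[[[0,0.004,0.001,1.6,-1],[0,0.004,0.001,1.6,-1],[0,0.003,0.001,0,-1],[0,0,0,0,-1],[0,0,0,0,-1],[0,0,0,0,-1],[0,0,0,0,-1],[0,0,0,0,-1],[0,0,0,0,-1],[0,0,0,0,-1]]])

```text
time: 16.4
tool_pos: [0.4658, 0.1904, 0.0874]
tool_rot: [-1.895, 1.555, 2.334]
contact_force: [-0.2, -0.1, -5.2]
opening: 0.0357
```

```bash
sed -i 's/cv2.circle/0 and cv2.circle/' v.py; python3 v.py m 310 130
python3 - <<'E'
from h import *
im=robot.read_camera('top')[:,:,::-1];cv2.imwrite('pics/m_top.png',cv2.resize(im[215:315,170:280],None,fx=6,fy=6,interpolation=2))
E
```

```text
t 16.4 pos [0.4658 0.1904 0.0874] q6 [0.226 0.412 1.72  0.016 1.018 0.701] yaw_y -27.7 tilt 0.9
shift tool mm [ 2.5 -4.7 -4.6] turn -0.7 F [-0.17 -0.11 -5.18] M [-0.17  0.04  0.01] open 0.0357
```

View pics/m.png

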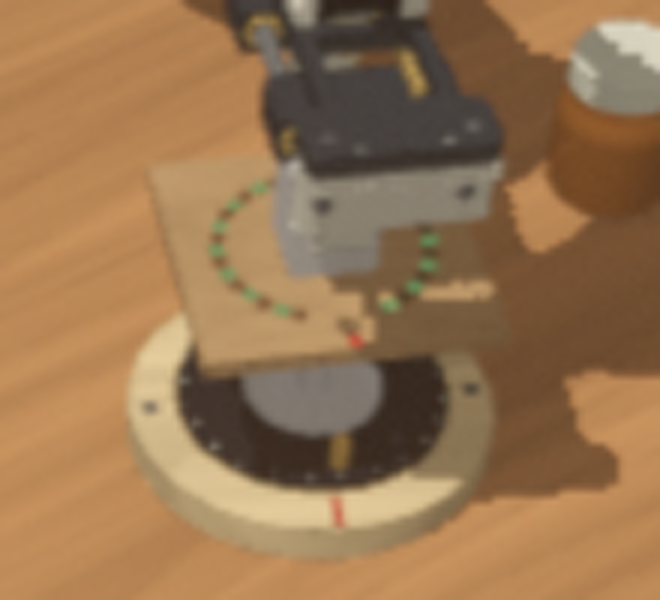

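View pics/m_top.png

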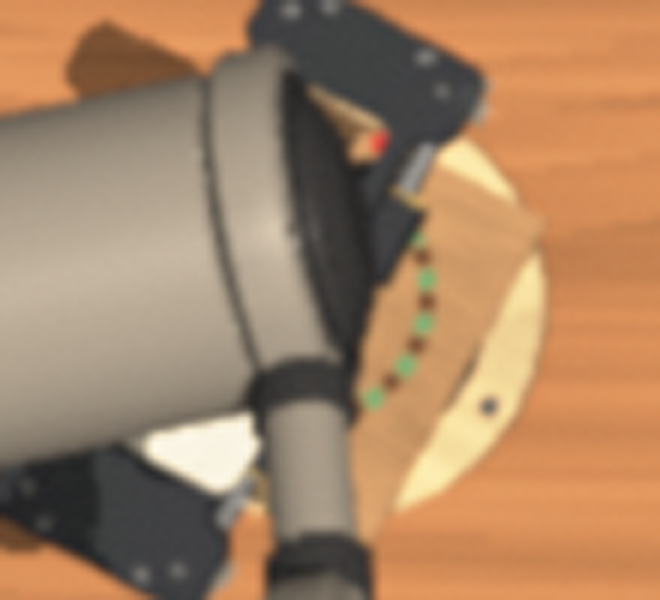

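```bash
cat > fit.py <<'E'
from h import *
from scipy.optimize import least_squares
un=lambda p,s,x0,y0:(np.array(p,float)+.5)/s-.5+[x0,y0]
# ring radius from initial top picture
P=[back("top",u,.008)[:2] for u in un([(168,290),(438,308),(310,165),(317,432),(400,398),(182,355),(411,220)],6.8,335,180)]
f=lambda v:np.hypot(*(np.array(P)-v[:2]).T)-v[2]
r=least_squares(f,[.559,-.146,.042]).x;print("ring init top",r)
P=[back("scene",u,.008)[:2] for u in un([(121,209),(139,263),(209,308),(257,313),(303,303),(345,285),(388,180),(172,127)],6.8,235,255)]
r2=least_squares(f,[.559,-.146,.042]).x;print("ring init scene",r2)
rad=(r[2]+r2[2])/2
def fit(n,z,ring,corn,hole=None,edge=None):
    A=np.array([back(n,u,z)[:2] for u in ring]); B=[(np.array(m),back(n,u,z)[:2]) for m,u in corn]
    def g(v):
        c=v[:2];R=np.array([[np.cos(v[2]),-np.sin(v[2])],[np.sin(v[2]),np.cos(v[2])]])
        o=list(np.hypot(*(A-c).T)-rad)
        for m,w in B:o+=list(.7*(R@m+c-w))
        for u in(edge or []):
            q=R.T@(back(n,u,z)[:2]-c); o.append(.7*(q[1]-.0625))
        return np.array(o)
    s=least_squares(g,[.465,.195,-.47]);print(n,"xy",s.x[:2].round(4),"yaw",np.degrees(s.x[2]).round(2),"res mm",(g(s.x)*1e3).round(1)); return s.x
E
cat > fit1.py <<'E'
from fit import *
z=.111;h=.0625
S=lambda L:un(L,6,310,130)
fit("scene",z,S([(217,245),(222,267),(233,282),(250,295),(283,310),(300,315),(432,240),(430,262),(413,288),(390,305),(233,207),(260,188)]),
 list(zip([(h,-h),(-h,-h),(.048,0)],S([(198,363),(150,168),(350,325)]))))
T=lambda L:un(L,6,170,215)
fit("top",z,T([(428,280),(427,300),(425,325),(417,343),(405,367),(392,382),(373,400),(422,257)]),list(zip([(h,h)],T([(545,222)]))),edge=T([(500,305),(440,415)]))
E
python3 fit1.py
```

```text
ring init top [ 0.5591739  -0.14635916  0.04430435]
ring init scene [ 0.56128124 -0.14537512  0.04412585]
scene xy [0.4693 0.1906] yaw -28.3 res mm [-0.5  0.1  0.2 -0.1 -0.2  0.3  1.4 -0.  -1.  -0.5 -0.1  1.   0.1  1.4
 -1.2  0.  -0.8  0.2]Traceback (most recent call last):
  File "fit1.py", line 7, in <module>
    fit("top",z,T([(428,280),(427,300),(425,325),(417,343),(405,367),(392,382),(373,400),(422,257)]),list(zip([(h,h)],T([(545,222)]))),edge=T([(500,305),(440,415)]))
    ~~~^^^^^^^^^^^^^^^^^^^^^^^^^^^^^^^^^^^^^^^^^^^^^^^^^^^^^^^^^^^^^^^^^^^^^^^^^^^^^^^^^^^^^^^^^^^^^^^^^^^^^^^^^^^^^^^^^^^^^^^^^^^^^^^^^^^^^^^^^^^^^^^^^^^^^^^^^^^^^^
  File "fit.py", line 20, in fit
    s=least_squares(g,[.465,.195,-.47]);print(n,"xy",s.x[:2].round(4),"yaw",np.degrees(s.x[2]).round(2),"res mm",(g(s.x)*1e3).round(1)); return s.x
    return func(*args, **kwargs)
    vector_fun = VectorFunction(
        fun_wrapped,
    ...<6 lines>...
        workers=workers
    )
    self._update_fun()
    ~~~~~~~~~~~~~~~~^^
    self.f = self.fun_wrapped(xp_copy(self.x))
             ~~~~~~~~~~~~~~~~^^^^^^^^^^^^^^^^^
    return np.atleast_1d(self.fun(x))
                         ~~~~~~~~^^^
    return self.f(x, *self.args, **self.kwargs)
           ~~~~~~^^^^^^^^^^^^^^^^^^^^^^^^^^^^^^
  File "fit.py", line 17, in g
    for u in(edge or []):
             ^^^^^^^^^^
ValueError: The truth value of an array with more than one element is ambiguous. Use a.any() or a.all()
```

```bash
sed -i 's/in(edge or \[\])/in([] if edge is None else edge)/' fit.py; python3 fit1.py | tail -1;  python3 -c "
from h import *
goto([.4638,.1967,.085],-27)"
```

```text
top xy [0.4638 0.1946] yaw -140.79 res mm [  4.2   3.4   3.5   2.4   2.    1.2   0.7   3.9 -25.6  -0.4  -4.8 -32.1]
t 16.5 pos [0.4658 0.1903 0.0874] q6 [0.226 0.412 1.72  0.016 1.018 0.701] yaw_y -27.71 tilt 0.9
shift tool mm [ 2.5 -4.7 -4.7] turn -0.71 F [ 0.79 -0.29 -4.87] M [-0.08  0.05 -0.02] open 0.0355
```

```bash
sed -i 's/q\[1\]-.0625/q[1]+.0625/' fit.py; sed -i 's/zip(\[(h,h)\]/zip([(h,-h)]/' fit1.py; python3 fit1.py | tail -1
```

```text
top xy [0.4658 0.1911] yaw -27.98 res mm [ 0.4 -0.1  0.5 -0.2  0.1 -0.2  0.1 -0.1  0.2 -0.5  0.2  0. ]
```

```bash
python3 -c "
from h import *
s,R=st();goto(s['tool_pos']+[-.0035,.0057,0],-26.5)"
```

```text
t 16.5 pos [0.4658 0.1903 0.0874] q6 [0.226 0.412 1.72  0.016 1.018 0.701] yaw_y -27.71 tilt 0.9
shift tool mm [ 0.1 -5.7 -3.4] turn -1.21 F [ 0.79 -0.29 -4.87] M [-0.08  0.05 -0.02] open 0.0355
```

play_rows(moves=[[[0.003,-0.002,-0.001,-0.6,-1],[0.004,-0.002,-0.001,-0.6,-1],[0.004,-0.0017,-0.0014,0,-1],[0.003,0,0,0,-1],[0,0,0,0,-1],[0,0,0,0,-1],[0,0,0,0,-1],[0,0,0,0,-1],[0,0,0,0,-1],[0,0,0,0,-1]]])

```text
time: 17.5
tool_pos: [0.4618, 0.1968, 0.0722]
tool_rot: [-1.913, 1.555, 2.339]
contact_force: [-0.4, 0.4, -4.4]
opening: 0.0361
```

```bash
sed -i 's/^goto.*/goto([.4623,.1960,.064],-26.5)/' v.py; python3 v.py n 310 130
```

```text
t 17.5 pos [0.4618 0.1968 0.0722] q6 [0.24  0.431 1.741 0.016 0.978 0.692] yaw_y -26.38 tilt 0.9
shift tool mm [8.1 1.  0.6] turn 0.12 F [-0.4   0.4  -4.38] M [-0.13  0.06  0.01] open 0.0361
```

View pics/n.png

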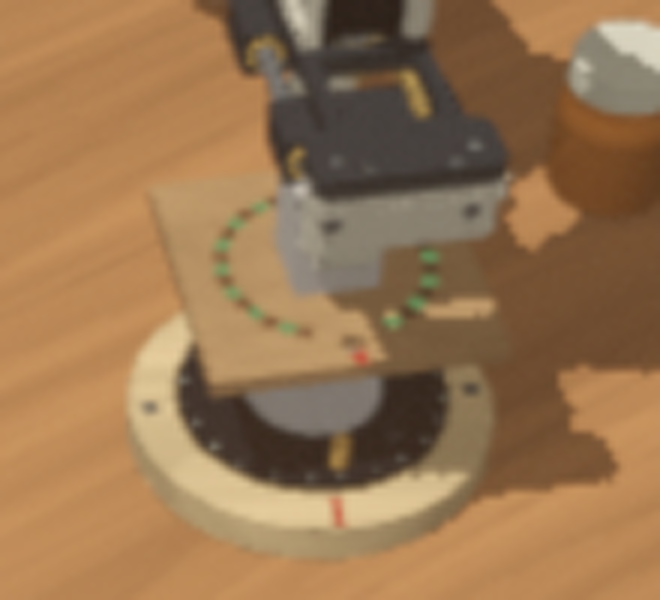

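```bash
cat > fit2.py <<'E'
from fit import *
z=.0958;h=.0625
S=lambda L:un(L,6,310,130)
fit("scene",z,S([(220,265),(229,292),(247,308),(290,328),(305,331),(432,255),(432,273),(418,300),(392,320),(237,222),(260,207)]),
 list(zip([(h,-h),(-h,-h),(.048,0)],S([(211,384),(150,190),(352,342)]))))
E
python3 fit2.py
```

```text
ring init top [ 0.5591739  -0.14635916  0.04430435]
ring init scene [ 0.56128124 -0.14537512  0.04412585]
scene xy [0.4648 0.197 ] yaw -25.97 res mm [-0.4  0.6 -0.  -0.2 -0.4  1.7  0.5 -0.9 -0.9  0.3  0.7 -0.7  1.3 -1.4
 -0.2 -0.5  1.4]
```

play_rows(moves=[[[0.002,0.001,0.0006,0.4,-1],[0.003,0,0,0,-1],[0.003,0,0,0,-1],[0.003,0,0,0,-1],[0.003,0,0,0,-1],[0.002,0,0,0,-1],[0,0,0,0,-1],[0,0,0,0,-1],[0,0,0,0,-1],[0,0,0,0,-1]]])

```text
time: 18.55
tool_pos: [0.4622, 0.1959, 0.0545]
tool_rot: [-1.886, 1.555, 2.358]
contact_force: [-0.1, -0.1, -5.8]
opening: 0.0361
```

```bash
python3 v.py o 310 130
```

```text
t 18.55 pos [0.4622 0.1959 0.0545] q6 [0.238 0.456 1.759 0.017 0.935 0.696] yaw_y -26.82 tilt 0.91
shift tool mm [-9.5 -0.1 -0.2] turn -0.32 F [-0.12 -0.07 -5.76] M [-0.09  0.09  0.03] open 0.0361
```

View pics/o.png

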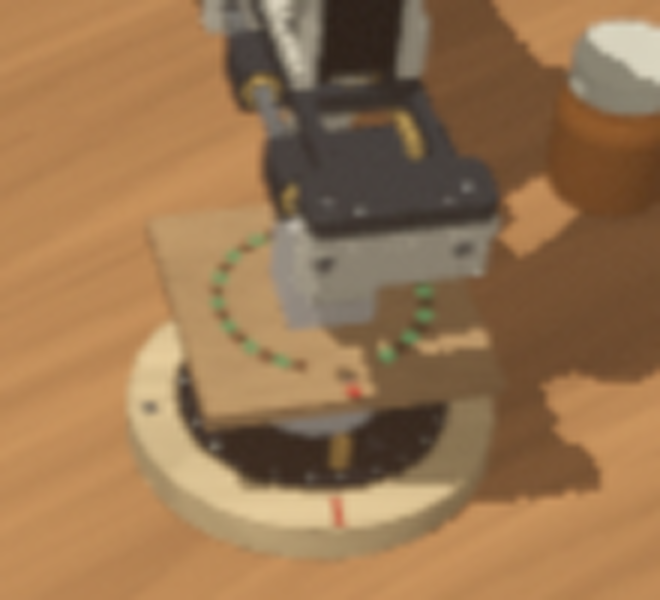

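play_rows(moves=[[[0.002,0,0,0,-1],[0.002,0,0,0,-1],[0.002,0,0,0,-1],[0.002,0,0,0,-1],[0.002,0,0,0,-1],[0,0,0,0,-1],[0,0,0,0,-1],[0,0,0,0,-1],[0,0,0,0,-1],[0,0,0,0,-1]]])

```text
time: 19.6
tool_pos: [0.4623, 0.1961, 0.0438]
tool_rot: [-1.91, 1.555, 2.335]
contact_force: [-0.2, -0.5, -4.6]
opening: 0.0357
```

```bash
python3 v.py p 310 130
```

```text
t 19.6 pos [0.4623 0.1961 0.0438] q6 [0.239 0.471 1.77  0.017 0.908 0.696] yaw_y -26.82 tilt 0.9
shift tool mm [-20.2  -0.2  -0.1] turn -0.32 F [-0.23 -0.55 -4.64] M [-0.07  0.07 -0.04] open 0.0357
```

View pics/p.png

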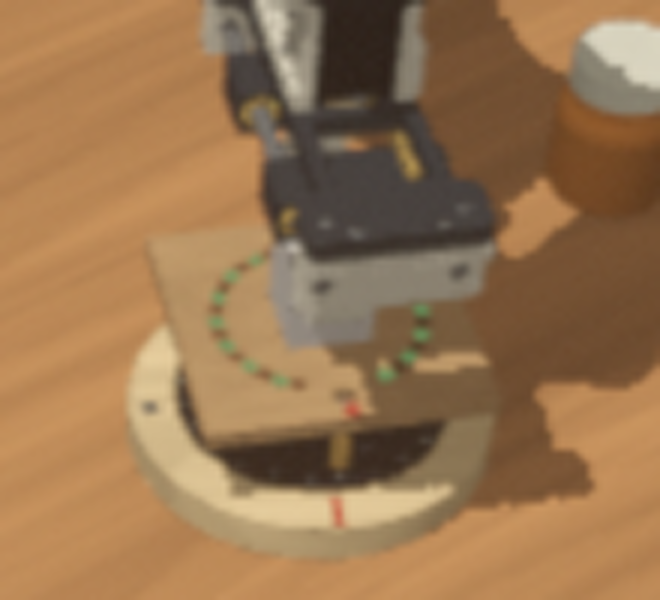

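play_rows(moves=[[[0.002,0,0,0,-1],[0.003,0,0,0,-1],[0.003,0,0,0,-1],[0.003,0,0,0,-1],[0.002,0,0,0,-1],[0,0,0,0,-1],[0,0,0,0,-1],[0,0,0,0,-1],[0,0,0,0,-1],[0,0,0,0,-1]]])

```text
time: 20.65
tool_pos: [0.4621, 0.1962, 0.0295]
tool_rot: [-1.908, 1.555, 2.336]
contact_force: [-0.5, -0.7, -4.0]
opening: 0.0359
```

```bash
python3 v.py q 310 130
```

```text
t 20.65 pos [0.4621 0.1962 0.0295] q6 [0.239 0.493 1.784 0.018 0.873 0.696] yaw_y -26.82 tilt 0.9
shift tool mm [-34.5  -0.3  -0. ] turn -0.32 F [-0.55 -0.72 -3.98] M [-0.1   0.02 -0.  ] open 0.0359
```

View pics/q.png

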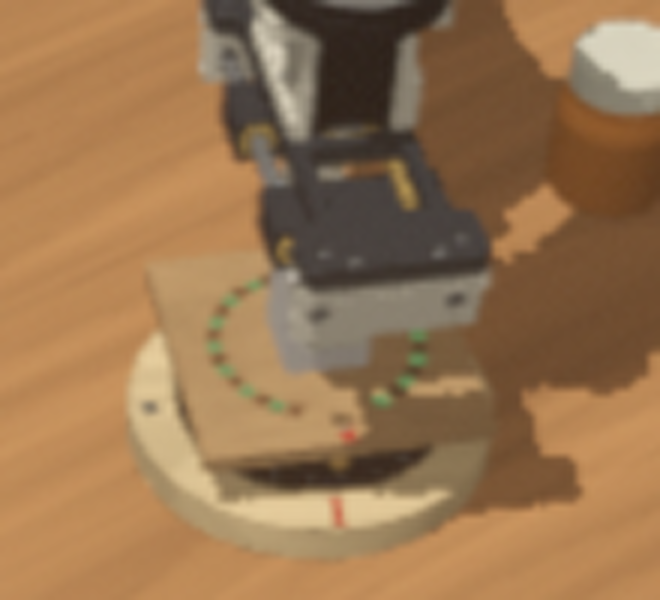

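play_rows(moves=[[[0.001,0,0,0,-1],[0.001,0,0,0,-1],[0.001,0,0,0,-1],[0.001,0,0,0,-1],[0.001,0,0,0,-1],[0,0,0,0,-1],[0,0,0,0,-1],[0,0,0,0,-1],[0,0,0,0,-1],[0,0,0,0,-1]]])

```text
time: 21.7
tool_pos: [0.4622, 0.1963, 0.0241]
tool_rot: [-1.919, 1.555, 2.325]
contact_force: [-0.1, -0.4, -3.7]
opening: 0.0357
```

```bash
python3 v.py r 310 130
```

```text
t 21.7 pos [0.4622 0.1963 0.0241] q6 [0.239 0.501 1.788 0.018 0.86  0.696] yaw_y -26.82 tilt 0.89
shift tool mm [-39.9  -0.3  -0. ] turn -0.32 F [-0.06 -0.42 -3.73] M [-0.11  0.07 -0.05] open 0.0357
```

View pics/r.png

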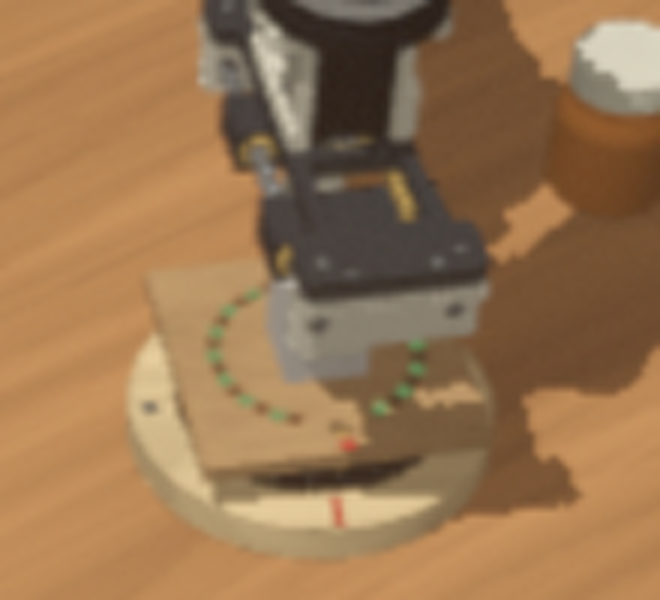

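play_rows(moves=[[[0.001,0,0,0,-1],[0.001,0,0,0,-1],[0.001,0,0,0,-1],[0,0,0,0,-1],[0,0,0,0,-1],[0,0,0,0,-1],[0,0,0,0,-1],[0,0,0,0,-1],[0,0,0,0,-1],[0,0,0,0,-1]]])

```text
time: 22.75
tool_pos: [0.4622, 0.1964, 0.0209]
tool_rot: [-1.927, 1.555, 2.317]
contact_force: [0.4, 0.0, -4.9]
opening: 0.0359
```

```bash
python3 v.py s 310 130
```

```text
t 22.75 pos [0.4622 0.1964 0.0209] q6 [0.239 0.506 1.791 0.018 0.852 0.696] yaw_y -26.82 tilt 0.89
shift tool mm [-43.1  -0.4   0. ] turn -0.32 F [ 0.37  0.   -4.95] M [-0.15  0.06  0.03] open 0.0359
```

play_rows(moves=[[[0.001,0,0,0,-1],[0.001,0,0,0,-1],[0.001,0,0,0,-1],[0.001,0,0,0,-1],[0,0,0,0,-1],[0,0,0,0,-1],[0,0,0,0,-1],[0,0,0,0,-1],[0,0,0,0,-1],[0,0,0,0,-1]]])

```text
time: 23.8
tool_pos: [0.4621, 0.1964, 0.0165]
tool_rot: [-1.922, 1.555, 2.323]
contact_force: [0.1, 0.5, -4.7]
opening: 0.0359
```

```bash
python3 v.py t 310 130
```

```text
t 23.8 pos [0.4621 0.1964 0.0165] q6 [0.239 0.513 1.795 0.018 0.841 0.695] yaw_y -26.82 tilt 0.89
shift tool mm [-47.5  -0.4   0. ] turn -0.32 F [ 0.08  0.46 -4.68] M [-0.09  0.08  0.  ] open 0.0359
```

View pics/t.png

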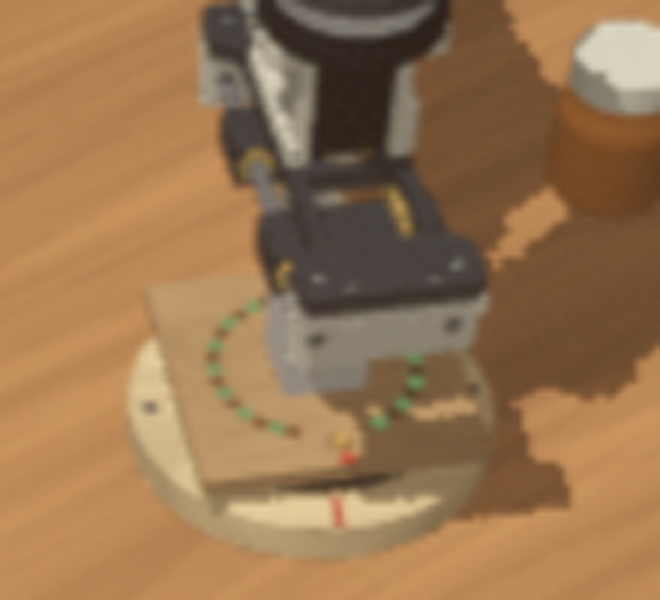

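The brass pin is visible in the hole at (343,438). Continue gently until the seat takes the load.

play_rows(moves=[[[0.001,0,0,0,-1],[0,0,0,0,-1],[0.001,0,0,0,-1],[0,0,0,0,-1],[0,0,0,0,-1],[0,0,0,0,-1],[0,0,0,0,-1],[0,0,0,0,-1],[0,0,0,0,-1],[0,0,0,0,-1]]])

```text
time: 24.85
tool_pos: [0.4624, 0.1966, 0.0149]
tool_rot: [-1.972, 1.556, 2.272]
contact_force: [0.2, 0.1, -2.5]
opening: 0.0359
```

```bash
python3 v.py u 310 130
```

```text
t 24.85 pos [0.4624 0.1966 0.0149] q6 [0.24  0.516 1.796 0.018 0.837 0.695] yaw_y -26.82 tilt 0.87
shift tool mm [-49.1  -0.5   0.2] turn -0.32 F [ 0.23  0.08 -2.5 ] M [-0.13  0.15  0.02] open 0.0359
```

play_rows(moves=[[[0.0005,0,0,0,-1],[0.0005,0,0,0,-1],[0.0005,0,0,0,-1],[0,0,0,0,-1],[0,0,0,0,-1],[0,0,0,0,-1],[0,0,0,0,-1],[0,0,0,0,-1],[0,0,0,0,-1],[0,0,0,0,-1]]])

```text
time: 25.9
tool_pos: [0.4624, 0.1966, 0.0148]
tool_rot: [-2.018, 1.556, 2.226]
contact_force: [-1.9, -0.3, -0.5]
opening: 0.0356
```

```bash
python3 v.py w 310 130
```

```text
t 25.9 pos [0.4624 0.1966 0.0148] q6 [0.24  0.515 1.797 0.018 0.835 0.695] yaw_y -26.81 tilt 0.84
shift tool mm [-49.2  -0.5   0.3] turn -0.31 F [-1.88 -0.25 -0.5 ] M [-0.31  0.29 -0.05] open 0.0356
```

View pics/w.png

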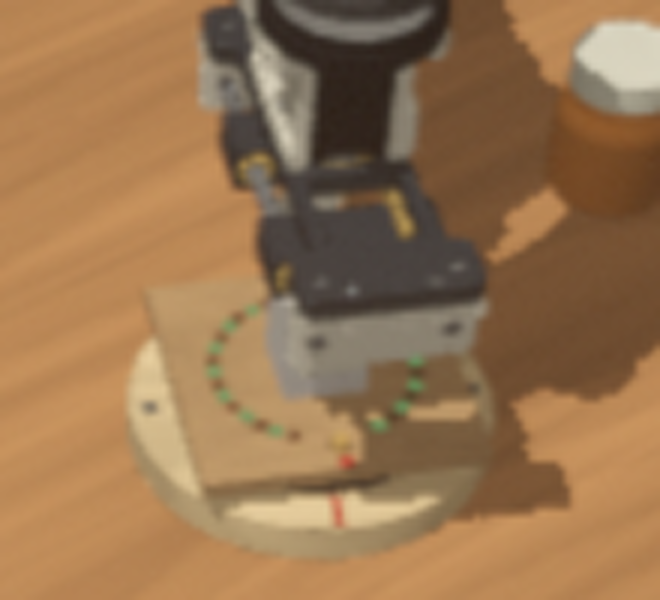

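play_rows(moves=[[[0.001,0,0,0,-1],[0.001,0,0,0,-1],[0.001,0,0,0,-1],[0,0,0,0,-1],[0,0,0,0,-1],[0,0,0,0,-1],[0,0,0,0,-1],[0,0,0,0,-1],[0,0,0,0,-1],[0,0,0,0,-1]]])

```text
time: 26.95
tool_pos: [0.4626, 0.197, 0.0146]
tool_rot: [-2.118, 1.557, 2.127]
contact_force: [-1.1, 0.1, 1.4]
opening: 0.0357
```

```bash
python3 v.py x 310 130
```

```text
t 26.95 pos [0.4626 0.197  0.0146] q6 [0.24  0.515 1.798 0.018 0.833 0.696] yaw_y -26.79 tilt 0.81
shift tool mm [-49.4  -0.4   0.6] turn -0.29 F [-1.06  0.06  1.37] M [-0.24  0.4  -0.03] open 0.0357
```

play_rows(moves=[[[0,0,0,0,0.3],[0,0,0,0,0.3],[0,0,0,0,0.3],[0,0,0,0,0.3],[0,0,0,0,0.3],[0,0,0,0,0.3],[0,0,0,0,0.3],[0,0,0,0,0.3],[0,0,0,0,0.3],[0,0,0,0,0.3]]])

```text
time: 28.0
tool_pos: [0.4641, 0.1972, 0.0146]
tool_rot: [-2.331, 1.557, 1.913]
contact_force: [-0.4, 0.7, 0.7]
opening: 0.0599
```

```bash
python3 v.py y 310 130
```

```text
t 28.0 pos [0.4641 0.1972 0.0146] q6 [0.24  0.516 1.797 0.018 0.831 0.695] yaw_y -26.8 tilt 0.78
shift tool mm [-49.4  -1.6   1.5] turn -0.3 F [-0.43  0.71  0.68] M [-0.06  0.07 -0.01] open 0.0599
```

View pics/y.png

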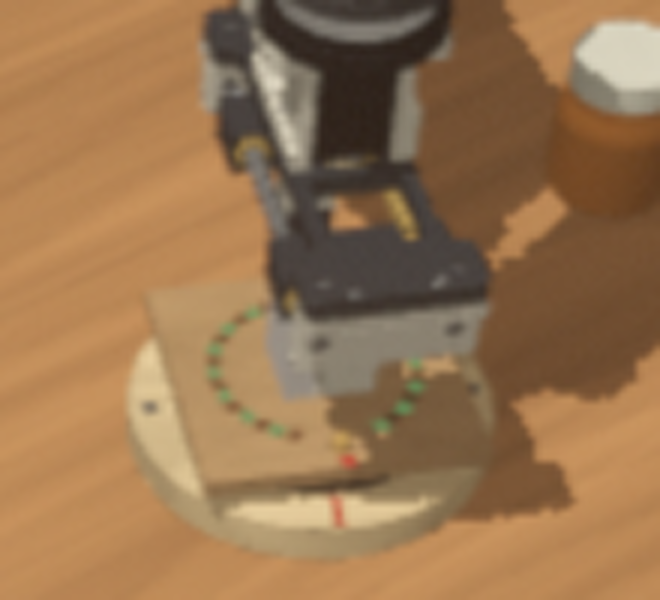

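Free. Retreat straight up.

play_rows(moves=[[[-0.005,0,0,0,0.3],[-0.01,0,0,0,0.3],[-0.015,0,0,0,0.3],[-0.02,0,0,0,0.3],[-0.02,0,0,0,0.3],[-0.02,0,0,0,0.3],[-0.02,0,0,0,0.3],[-0.015,0,0,0,0.3],[0,0,0,0,0.3],[0,0,0,0,0.3]]])

```text
time: 29.05
tool_pos: [0.4649, 0.1956, 0.1508]
tool_rot: [-2.657, 1.557, 1.588]
contact_force: [0.0, -0.9, -0.3]
opening: 0.0594
```

play_rows(moves=[[[-0.01,0.02,0.02,0,0.3],[-0.01,0.025,0.025,0,0.3],[0,0.025,0.025,0,0.3],[0,0.025,0.025,0,0.3],[0,0.02,0.02,0,0.3],[0,0.01,0.01,0,0.3],[0,0,0,0,0.3],[0,0,0,0,0.3],[0,0,0,0,0.3],[0,0,0,0,0.3]]])

```text
time: 30.05
tool_pos: [0.5171, 0.0254, 0.1625]
tool_rot: [-2.007, 1.551, 2.243]
contact_force: [0.1, -0.5, 0.6]
opening: 0.06
```

```bash
python3 v.py z 310 130; python3 - <<'E'
from h import *
im=robot.read_camera('top')[:,:,::-1];cv2.imwrite('pics/z_top.png',cv2.resize(im[215:315,170:280],None,fx=6,fy=6,interpolation=2))
E
```

```text
t 30.05 pos [0.5171 0.0254 0.1625] q6 [-0.109  0.358  1.572  0.015  1.226  0.349] yaw_y -26.52 tilt 1.15
shift tool mm [ 101.9 -123.4 -127.3] turn -0.02 F [ 0.12 -0.55  0.62] M [-0.12  0.12 -0.02] open 0.06
```

View pics/z.png

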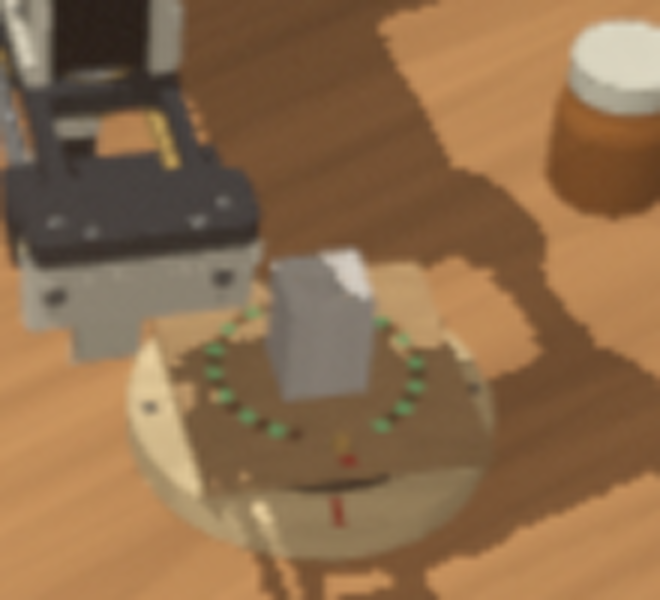

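View pics/z_top.png

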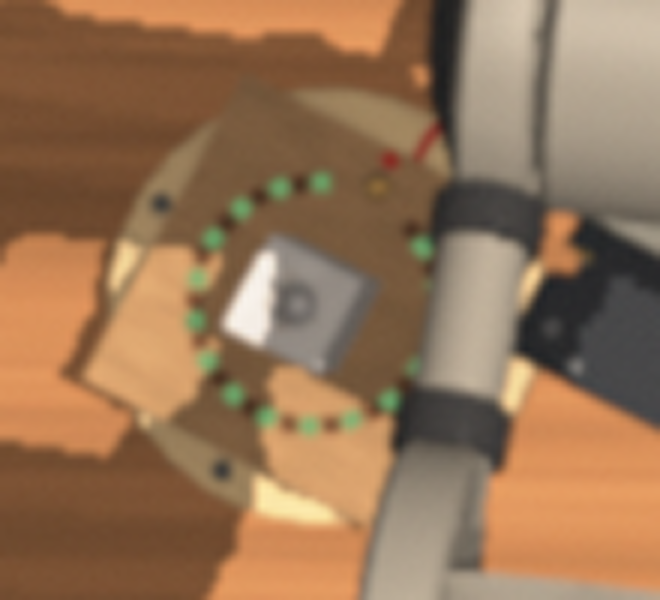

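```bash
python3 - <<'E'
from h import *
n='scene';x0,y0,k=310,130,6
b=cv2.imread('pics/z.png')
a=np.radians(-26.9);R=np.array([[np.cos(a),-np.sin(a),0],[np.sin(a),np.cos(a),0],[0,0,1]])
for dz,col in((0,(0,0,255)),(.004,(255,0,0))):
  for hh,z in((.0625,.038),(.018,.086)):
    P=np.array([(hh,hh,z+dz),(hh,-hh,z+dz),(-hh,-hh,z+dz),(-hh,hh,z+dz)])@R.T+[.4657,.1963,0]
    q=((proj(n,P)-[x0,y0]+.5)*k).astype(np.int32);cv2.polylines(b,[q],True,col,1)
cv2.imwrite('pics/z_ov.png',b)
E
```

```text
(no output)
```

View pics/z_ov.png

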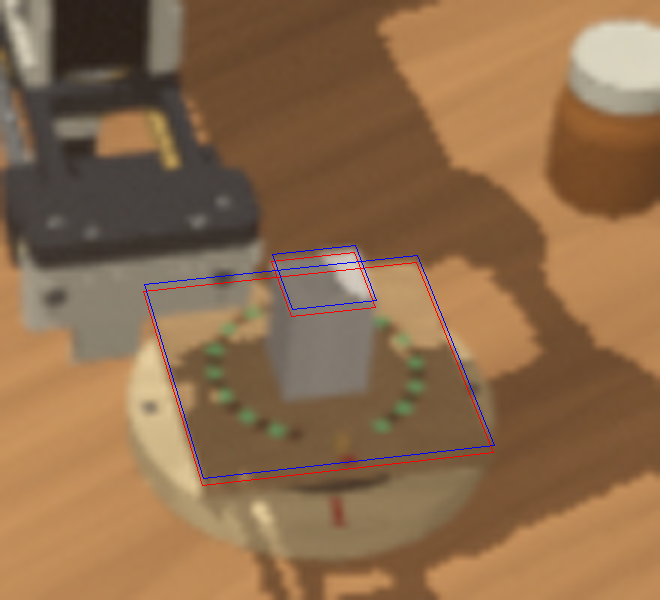

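play_rows(moves=[[[-0.01,0.01,0.02,0,0.3],[-0.01,0.015,0.03,0,0.3],[0,0.015,0.03,0,0.3],[0,0.015,0.03,0,0.3],[0,0.015,0.03,0,0.3],[0,0.01,0.02,0,0.3],[0,0,0,0,0.3],[0,0,0,0,0.3],[0,0,0,0,0.3],[0,0,0,0,0.3]]])

```text
time: 31.15
tool_pos: [0.5188, -0.1527, 0.1817]
tool_rot: [-2.139, 1.552, 2.122]
contact_force: [0.6, 0.4, -0.2]
opening: 0.0595
```

```bash
python3 - <<'E'
from h import *
im=robot.read_camera('scene')[:,:,::-1];x0,y0,k=325,160,8
cv2.imwrite('pics/full.png',im)
b=cv2.resize(im[y0:y0+70,x0:x0+80],None,fx=k,fy=k,interpolation=2);cv2.imwrite('pics/za.png',b)
a=np.radians(-26.9);R=np.array([[np.cos(a),-np.sin(a),0],[np.sin(a),np.cos(a),0],[0,0,1]])
for hh,z in((.0625,.038),(.018,.086),(.018,.038)):
    P=np.array([(hh,hh,z),(hh,-hh,z),(-hh,-hh,z),(-hh,hh,z)])@R.T+[.4657,.1963,0]
    q=((proj("scene",P)-[x0,y0]+.5)*k).astype(np.int32);print(q.tolist());cv2.polylines(b,[q],True,(0,0,255),1)
cv2.imwrite('pics/zb.png',b)
im=robot.read_camera('top')[:,:,::-1];cv2.imwrite('pics/zt.png',cv2.resize(im[215:315,170:280],None,fx=6,fy=6,interpolation=2))
E
```

```text
[[538, 363], [150, 407], [71, 148], [435, 110]]
[[380, 170], [268, 182], [242, 108], [352, 96]]
[[366, 284], [257, 296], [232, 222], [339, 210]]
```

View pics/za.png

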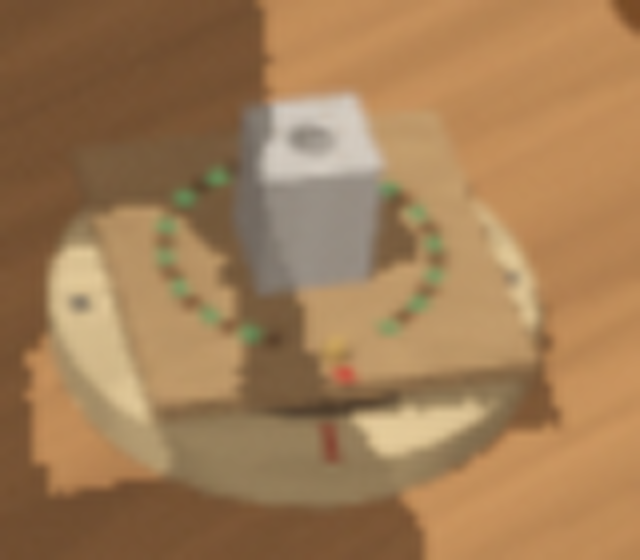

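View pics/zb.png

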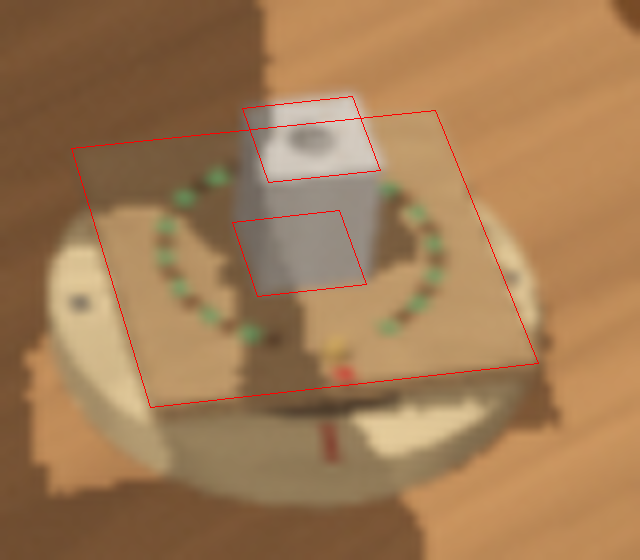

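View pics/zt.png

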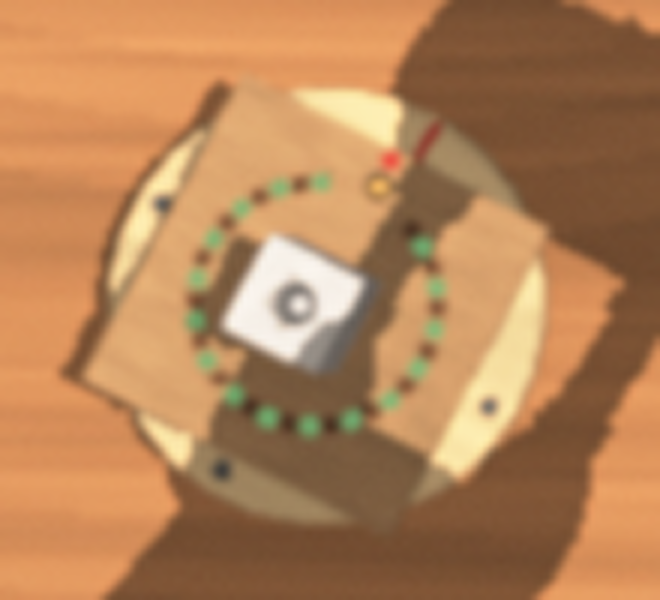

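```bash
python3 -c "
from cell import robot
print(robot.hand_in())"
```

```text
the job is handed in; nothing more can be done
None
```

The brown rosette template is on the shaft and the brass pin, and everything I checked says it lies flat and home on the seat. The job is handed in at about 31 s of the 72 s allowed.

**What I did:**
- I gripped the template by its hub at 40 N and turned it to the pin direction measured in both pictures, about -27° in the world frame.
- I lowered it over the shaft and pin in steps of 1 mm or less near the pin. It went past the pin's top without any measurable resistance.
- I pressed it gently onto the seat, about 6 N including the template's own weight, then let go and moved the arm clear.

**Last checks:**
- **Height:** at release the plate's underside worked out at about 30.2 mm above the bench, against 30 mm for the seat.
- **Pictures:** the brass pin shows in its hole and the shaft shows in the hub bore. The outline drawn for a fully home template fits the scene picture to about half a pixel (about 1.5 mm), so the pictures alone cannot rule out a gap of that size.
- **Other objects:** I moved none of the jar, chisel, offcuts or turquoise template. I did not check their positions again at the end.

**What disagreed or failed:**
- **Height reading:** the arm's reported tool height was about 37 mm lower than where the fingertips really were. My first grasp therefore closed on empty air above the hub, without moving anything. I corrected for it using the pictures and the heights at contact.
- **Camera offset:** the two cameras differed by about 3 mm in x. I cancelled this by measuring the template and the seat in the same picture.
- **Tool tilt:** the tool ended up tilted by about 0.8 to 1°, which the moves could not correct. It stayed within the fit's clearance.

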